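# Reset the tripped hook clutch of a sewing machine

### The arm

A 6-joint arm with a two-finger parallel gripper is mounted at the origin on the work surface. World frame = base frame: x ahead of the robot, y to its left, z up, the work surface at z = 0. Lengths are in m, angles in rad, forces in N, time in s.
With the tool pointing down it reaches from about 0.275 to 0.825 m from the base axis. Payload 5.2 kg.
Tool frame: the origin (TCP) lies midway between the tips of the shut fingers; the grasp point (between the pads) lies 19 mm behind it; x points along the fingers, y is the direction in which the jaws open and shut, and the axes are right-handed (so a half turn about x gives the same grasp; the last joint's range is limited). The gripper opens to 93 mm and grips with 3 to 60 N. Pads are 15 mm wide; open, the fingers measure 128 mm over their backs; the gripper's body (75 mm by 188 mm) begins 65 mm behind the grasp point.
Start: joints at [1.046, 0.259, 1.535, -0, 1.348, -0.203], TCP at [0.174, 0.522, 0.219] pointing down, gripper open.
Joint ranges: [-3.14, 3.14], [-0.91, 2.08], [0.19, 2.58], [-1.22, 4.36], [0.22, 2.71], [-3.12, 3.12]. Speed limits (rad/s): [2.57, 2.57, 3.14, 3.14, 3.14, 3.14].

### API

Orientations are given as a rotation vector (axis times angle).
In Python, from workcell import get_state, get_image, ticket gives the robot as it stands.
- The arm moves only by the tool step_arm, never from a script. Its argument "steps" is a list of rows, each an object with "delta_pos": the shift along the tool's x, y, z in m, a list of three; "twist": the turn about the tool's x in degrees; "fingers": the opening in per cent of the stroke, from 0 (shut) to 100 (fully open). A call has 1 to 5 rows; each row shifts and turns the commanded pose from where the row before left it, along the tool's axes as they then stand; what a row does not reach is not made up. A row lasts 1/10 s, in which the tool goes at most 50 mm and 8.59 degrees, less where a joint would pass 70% of its speed; a pose out of reach is approached as far as the arm can. A call is refused whole if a number of a shift passes 0.05 or a number of a turn 8.59, either way. A call with a gripper value outside its range is refused whole. The fingers move at their own pace and stop on an object; "grip_force" is the grip in N (left out, the last holds). Time passes only in rows, so rows that do not move let the fingers close. It gives the time, the measured TCP pose, the force and the opening at its end, in the units of the state.
- get_state(): the state, without advancing time (a new reading comes with each control period).
- get_image(name): name is "side" or "top" or "wrist"; returns a dict with "img" (480x640x3 uint8, red, green, blue), "mtx" (3x3 intrinsics, pixels), "eye" and "rotation" of the camera in the world; the wrist camera has in their place "tool_from_camera" (4x4, takes a point from camera to tool coordinates, whose origin is the TCP and whose axes are the tool frame's). Camera axes: x right, y down, z forward; pixel columns grow to the right and rows downward; lengths in m; the calibration is good to about 2 mm. A picture is of the moment at which its call begins: read the wrist's pose just before it. There is no depth.
- ticket.finish_job(): hands the job in, once; it reports no verdict.
The state is a dict: "time": time; "joint_positions": joint angles; "qd": joint speeds; "tau": joint torques, N m; "ee_pos": TCP position; "tool_rot": TCP orientation; "ft_force": force on the tool from outside, world axes, zero at the start; "torque": the same for the moment, N m; "width": finger opening in m.
Only numpy, scipy, OpenCV 4.12 (cv2) and the standard library are available. Lean on these libraries where they do the work, as an engineer would, in place of code of your own. Each camera call takes 0.05 s, during which the arm holds its last target.

### The job

The hook clutch of the leather sewing machine has tripped and must be reset. Lift off the magnetic seam guide that bars the slide plate and lay it flat in the steel tray without dropping it; then slide the plate fully open, press the red reset button under it all the way down, let it come up, and slide the plate fully shut again. Do not knock the sewing head or the needle above, leave the guide in the tray, and leave the thread cone, jar and hammer where they are.

Things in the scene. Friction and masses are not known exactly. Their poses are not given: they have to be found in the camera images.
- machine: Bench-top flatbed sewing machine, cream casting on a dark green base, fixed. Origin: on the table straight below the needle. z up; x across the bed, away from the operator (robot's side); y along the bed to the operator's left, towards its free end. The flat bed top is 85 mm above the table, x -89 to +89, y -300 to +160 mm. The head, arm and pillar stand on it (see head).
- head: The machine's upper casting, same origin and axes. Head: x -34 to 34, y -50 to 26 mm, from 190 to 300 mm above the table. Below it needle and presser foot, x -24 to 22, y -11 to 11, down to 95. Arm: x -34 to 34, y -230 to -40, from 210 to 297. Pillar: x -52 to 52, y -298 to -205, up to 300. Handwheel out to y -330, motor behind the pillar out to x 130. Nothing overhangs at y over 26 mm.
- well (a point): Middle of the hook well's opening, at the level of the bed's top: a hole x -37 to 37, y 15 to 80 mm in the machine's frame, 25 mm deep. The steel slide plate (83 mm in x, 68 mm in y, 3 mm thick) covers it, flush with the bed, in a slideway 84 mm wide (x) and 3 mm deep that runs on along y to the bed's left end. Shut, the plate covers y 15 to 83 mm.
- slide_plate (a joint): Travel of the slide plate along the machine's +y (to the operator's left), m: 0 fully shut, 0.060 fully open. Sliding friction about 1.5 N; it stays where it is left. May start up to 5 mm open. Open, its edge next to the needle stands at y = 15 mm + travel.
- lug (a point): Centre of the slide plate's black thumb lug, an upright block at the plate's left edge: 30 mm along the machine's x, 10 mm along its y, standing 16 mm above the plate (this point is 8 mm above the plate). Plate shut, it lies at x 0, y 78, z 93 mm in the machine's frame; it moves with the plate. Move it towards +y to open, -y to shut.
- reset_button (a joint): How far the red reset button is pressed down, m: 0 up, 0.005 all the way down. A spring brings it up; about 2 N starts it moving, 6 N takes it all the way down.
- button_top (a point): Centre of the top of the red round reset button, 20 mm diameter, in the hook well, under the plate. Up, its top is 5 mm below the bed's top, at x -12, y 40, z 80 mm in the machine's frame: only 14 mm left of the side face of the head overhead, so a tool must lean to the left (upper end towards the machine's +y) to reach it. It moves straight down.
- guide_center (a point): Centre (17 mm above the underside) of the loose magnetic seam guide, about 0.2 kg: steel bar 116 mm long (its x), 20 mm wide (y), 10 mm thick, with a blue upright fence in the middle, 44 mm long (x), 14 mm wide (y), its top 34 mm above the underside. It starts on the bed across the slideway, 20 to 50 mm left of the lug, roughly along the machine's x. It lifts off freely. z is up.
- seam_guide: The same seam guide; origin in the middle of its underside, axes as for guide_center.
- tray_in (a point): Centre of the inner floor (4 mm above the table) of the shallow open steel tray, fixed to the table. Inside 160 mm along its x by 100 mm along its y, walls 4 mm thick, rim 16 mm above this floor.
- thread_cone: Green thread cone standing upright, 68 mm wide at the foot, 116 mm tall; origin under its foot. Leave alone.
- edge_paint: Brown jar of edge paint with black cap, 56 mm diameter, 85 mm tall, standing; origin under its foot. Leave alone.
- hammer: Hammer lying on the table, 250 mm long with wooden handle, head about 26 mm high and 80 mm across; origin in mid-length at the table. Leave alone.
Not all that is in view belongs to the job. What is shaped like the part that bears tray_in but green is not meant.

How it is judged:
By the outcome, as a careful person would: the job done as asked, in the order asked, and still so for the second after the job is handed in, with the robot touching nothing.
It also fails if it takes over 67 s, if anything falls off the work surface, if the arm or the gripper's body presses on something with over 40 N, if the wrist force passes 120 N, or if a joint passes its speed limit or range.

## Working session

There is one attempt and no reset: what is moved stays moved. The work goes in short steps, Python scripts to look and compute and a tool call to move; the robot and the scene stay as the last step left them, time stands still between calls to the robot, and variables do not carry over. Pictures are saved under pics/ and viewed, and the job is handed in when it is done.

Besides the shell and the picture viewer there is one more tool, called after "Call:" as name(argument=value, ...) on one line, values as JSON. step_arm: Moves the arm, as the interface text tells. Its arguments: {"type":"object","properties":{"steps":{"type":"array","items":{"type":"object","properties":{"delta_pos":{"type":"array","items":{"type":"number"}},"twist":{"type":"number"},"fingers":{"type":"number"}}}},"grip_force":{"type":"number"}},"required":["steps"]}

```bash
mkdir -p pics; ls; python3 - <<'E'
from workcell import get_state,get_image
import cv2,numpy as np
np.set_printoptions(precision=4,suppress=True)
s=get_state()
for k,v in s.items(): print(k,v)
for n in ("side","top","wrist"):
    d=get_image(n); cv2.imwrite(f"pics/{n}0.png",d["img"][:,:,::-1])
    print(n,{k:v for k,v in d.items() if k!="img"})
E
```

```text
pics
time 0.0
joint_positions [ 1.0462  0.2593  1.5361  0.      1.348  -0.2028]
qd [ 0.0027 -0.0003  0.0016 -0.0007 -0.0006  0.    ]
tau [  0.0005 -43.7305 -28.4004   0.0719   0.041   -0.0001]
ee_pos [0.1737 0.5213 0.2178]
tool_rot [ 0.2513  1.5566 -0.2539]
ft_force [-0.5657  0.3015 -1.0191]
torque [ 0.028   0.0095 -0.0662]
width 0.09318141400815742
side {'mtx': array([[620.921 ,   0.    , 307.9122],
       [  0.    , 620.921 , 231.6287],
       [  0.    ,   0.    ,   1.    ]]), 'eye': array([ 0.8502, -0.3803,  1.1727]), 'rotation': array([-2.459 , -0.5915,  0.2035])}
top {'mtx': array([[563.4827,   0.    , 315.4738],
       [  0.    , 563.4827, 237.3328],
       [  0.    ,   0.    ,   1.    ]]), 'eye': array([0.3444, 0.3021, 1.3942]), 'rotation': array([-2.1563,  2.1855, -0.1069])}
wrist {'mtx': array([[393.4142,   0.    , 320.3933],
       [  0.    , 393.4142, 238.4902],
       [  0.    ,   0.    ,   1.    ]]), 'tool_from_camera': array([[-0.0006, -0.2711,  0.9625, -0.1663],
       [ 1.    , -0.0005,  0.0004, -0.0005],
       [ 0.0004,  0.9625,  0.2711, -0.0755],
       [ 0.    ,  0.    ,  0.    ,  1.    ]])}
```

View pics/side0.png

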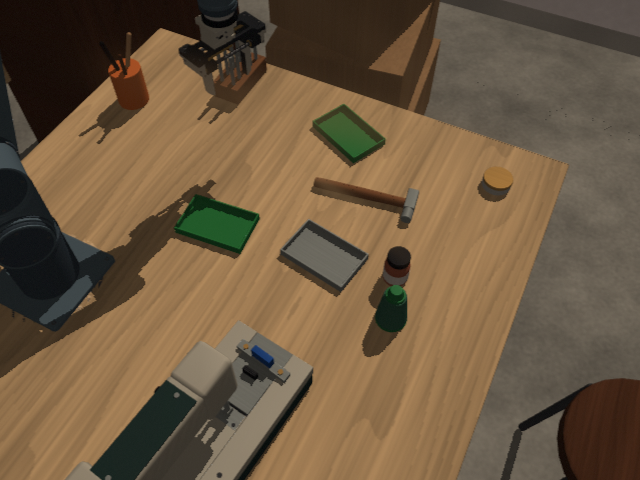

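View pics/top0.png

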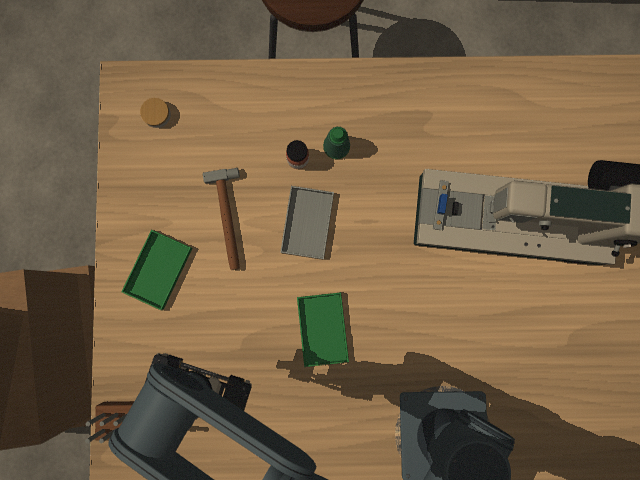

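View pics/wrist0.png

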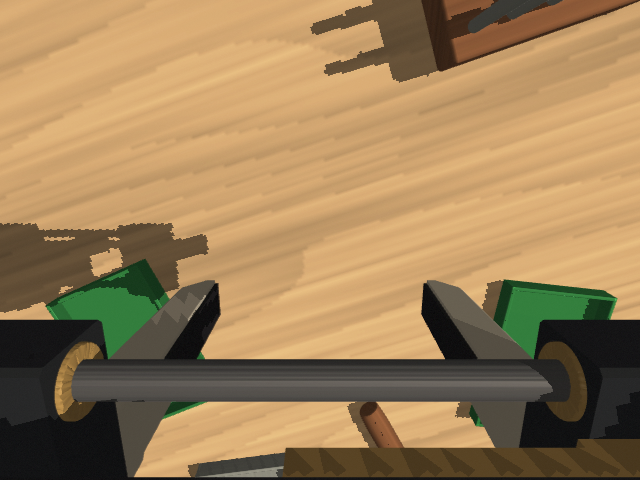

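The top view shows the machine at right (bed's left end near col 417, rows 170–245), the guide at (443,204), the lug at (457,208), and the grey tray at (311,223). The side view shows the same layout. I'll zoom in for exact corners.

```bash
cat > h.py <<'E'
import cv2,numpy as np
from scipy.spatial.transform import Rotation as R
from workcell import get_state,get_image
np.set_printoptions(precision=4,suppress=True)
def ray2z(d,px,z,eye=None,Rm=None):
    eye=d["eye"] if eye is None else eye
    Rm=R.from_rotvec(d["rotation"]).as_matrix() if Rm is None else Rm
    px=np.atleast_2d(px).astype(float)
    c=np.c_[px,np.ones(len(px))]@np.linalg.inv(d["mtx"]).T
    w=c@Rm.T
    return eye+w*((z-eye[2])/w[:,2])[:,None]
def proj(d,P,eye=None,Rm=None):
    eye=d["eye"] if eye is None else eye
    Rm=R.from_rotvec(d["rotation"]).as_matrix() if Rm is None else Rm
    c=(np.atleast_2d(P)-eye)@Rm; u=c@d["mtx"].T
    return u[:,:2]/u[:,2:]
def wristcam(d,s):
    T=np.eye(4);T[:3,:3]=R.from_rotvec(s["tool_rot"]).as_matrix();T[:3,3]=s["ee_pos"]
    T=T@d["tool_from_camera"]; return T[:3,3],T[:3,:3]
E
python3 - <<'E'
from h import *
for n,(x0,x1,y0,y1,f) in {"side":(220,330,310,430,5),"top":(400,530,155,275,5)}.items():
    im=cv2.imread(f"pics/{n}0.png")[y0:y1,x0:x1]
    cv2.imwrite(f"pics/{n}0z.png",cv2.resize(im,None,fx=f,fy=f,interpolation=cv2.INTER_CUBIC))
im=cv2.imread("pics/top0.png")[175:270,270:350]
cv2.imwrite("pics/top0t.png",cv2.resize(im,None,fx=6,fy=6,interpolation=cv2.INTER_CUBIC))
E
```

```text
(no output)
```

View pics/side0z.png

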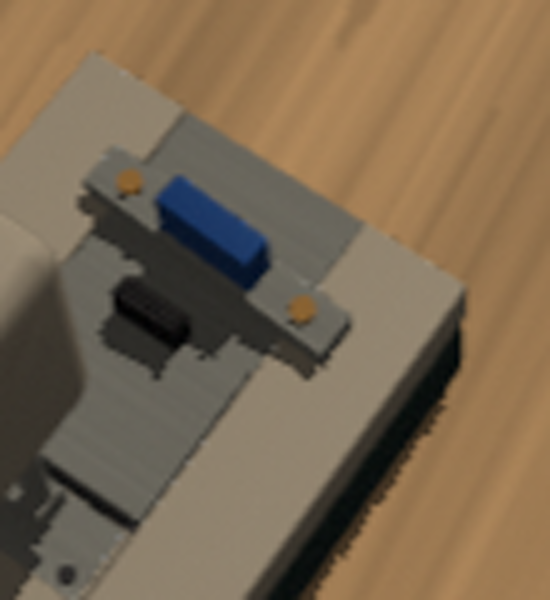

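View pics/top0z.png

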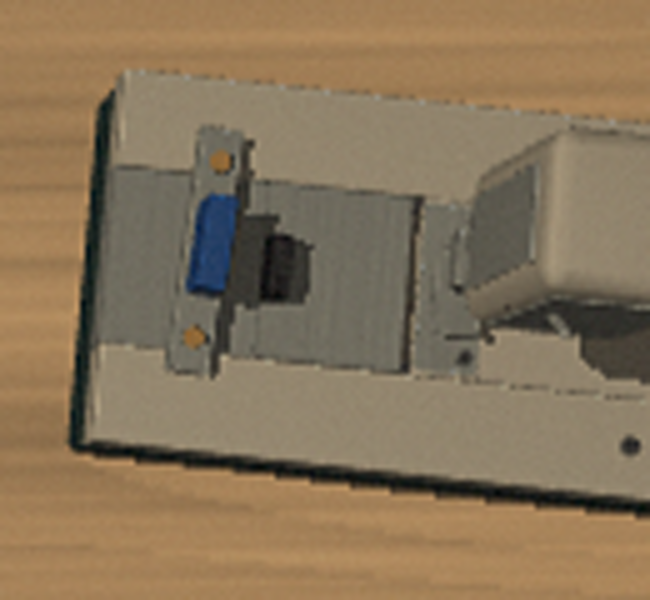

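View pics/top0t.png

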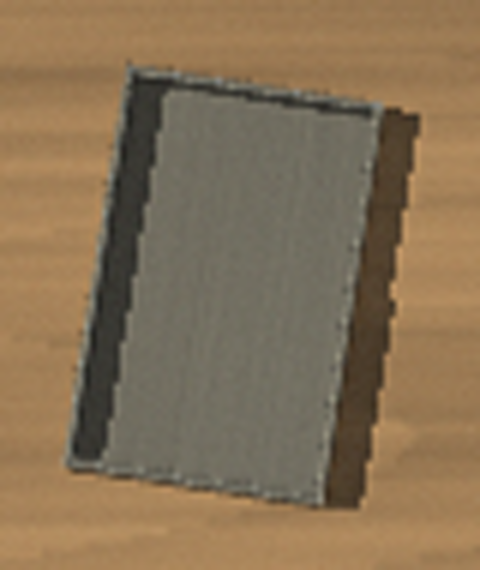

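Measured from the zooms: bed corners, slideway ends, guide fence and bar, lug and tray rim are all clear. The plate has a dark gap at its needle edge, so it is slightly open. I'll fit poses from these.

```bash
python3 - <<'E'
from h import *
from scipy.optimize import least_squares
D={n:get_image(n) for n in("side","top")}
S=lambda p:np.array(p)/5+[220,310]
T=lambda p:np.array(p)/5+[400,155]
obs=[("side",S((95,55)),(-89,160,85)),("side",S((465,290)),(89,160,85)),("side",S((185,112)),(-42,160,85)),("side",S((360,222)),(42,160,85)),
("top",T((123,70)),(89,160,85)),("top",T((88,443)),(-89,160,85)),("top",T((117,165)),(42,160,85)),("top",T((100,343)),(-42,160,85))]
def W(p,q):
    c,s=np.cos(p[2]),np.sin(p[2]); q=np.array(q)/1000
    return np.array([p[0]+c*q[0]-s*q[1],p[1]+s*q[0]+c*q[1],q[2]])
def f(p,o=obs): return np.concatenate([proj(D[n],W(p,q))[0]-px for n,px,q in o])
r=least_squares(f,[.45,-.2,0]);m=r.x;print("machine",m,np.degrees(m[2]));print(r.fun.reshape(-1,2))
np.save("m.npy",m)
def inv(P):
    c,s=np.cos(m[2]),np.sin(m[2]);d=P-np.r_[m[:2],0];return np.c_[c*d[:,0]+s*d[:,1],-s*d[:,0]+c*d[:,1]]*1000
# guide: fence top corners, bar top
print("fence top (top)",inv(ray2z(D["top"],T([(208,197),(237,199),(222,293),(190,287)]),.119)))
print("fence top (side)",inv(ray2z(D["side"],S([(175,178),(270,243),(250,265),(158,197)]),.119)))
print("dots top",inv(ray2z(D["top"],T([(221,161),(195,338)]),.095)),"side",inv(ray2z(D["side"],S([(129,182),(302,310)]),.095)))
print("bar top",inv(ray2z(D["top"],T([(202,126),(244,131),(209,376),(167,370)]),.095)))
print("lug top",inv(ray2z(D["top"],T([(268,236),(294,236),(290,302),(262,299)]),.101)), "side",inv(ray2z(D["side"],S([(125,277),(188,322),(183,345),(117,300)]),.101)))
print("plate edge",inv(ray2z(D["top"],T([(417,197),(405,372)]),.085)))
t=np.array([(130,67),(382,104),(325,505),(68,465)])/6+[270,175]
w=ray2z(D["top"],t,.020);print("tray rim",w,w.mean(0),np.linalg.norm(np.diff(w,axis=0),axis=1))
E
```

```text
machine [ 0.5257 -0.1086 -0.1252] -7.170873908854225
[[-1.1097 -1.4294]
 [ 0.0112 -0.5837]
 [-0.0016 -0.6591]
 [ 0.4312 -0.0914]
 [ 0.8848 -0.6728]
 [ 0.8278 -0.7019]
 [ 0.2394 -0.1724]
 [ 0.3093 -0.5827]]
fence top (top) [[ 24.2904 123.5371]
 [ 24.846  110.252 ]
 [-19.2138 113.2054]
 [-18.087  127.9746]]
fence top (side) [[-15.5134 123.1719]
 [ 28.8503 122.0589]
 [ 27.911  111.0465]
 [-16.0831 113.5784]]
dots top [[ 46.746  114.1093]
 [-37.6361 118.6742]] side [[-37.3805 120.1135]
 [ 46.8239 115.2803]]
bar top [[ 62.2986 124.4257]
 [ 62.1214 104.6856]
 [-54.6034 110.621 ]
 [-53.9843 130.2353]]
lug top [[ 12.7435  90.5426]
 [ 14.0872  78.5554]
 [-16.9045  77.7176]
 [-16.9524  90.72  ]] side [[-13.0444  87.1501]
 [ 16.7908  86.1956]
 [ 20.6281  78.1099]
 [ -9.9469  78.3666]]
plate edge [[ 42.0494  18.886 ]
 [-41.1616  17.633 ]]
tray rim [[0.6079 0.3583 0.02  ]
 [0.5911 0.2547 0.02  ]
 [0.4262 0.2806 0.02  ]
 [0.4439 0.3851 0.02  ]] [0.5173 0.3197 0.02  ] [0.105  0.1669 0.1059]
```

```bash
python3 - <<'E'
from h import *
s=get_state();print(s["time"]);M=R.from_rotvec(s["tool_rot"]).as_matrix();print(M)
print("yaw of tool y",np.degrees(np.arctan2(M[1,1],M[0,1])))
d=get_image("top")
print(ray2z(d,[(337,148),(297,163),(235,268),(222,175),(155,111),(325,330),(160,270)],.0))
E
```

```text
0.25
[[-0.0004  0.3163  0.9487]
 [-0.0007  0.9487 -0.3163]
 [-1.     -0.0008 -0.0002]]
yaw of tool y 71.56159987232843
[[0.708  0.2437 0.    ]
 [0.6708 0.3451 0.    ]
 [0.4085 0.5011 0.    ]
 [0.6426 0.534  0.    ]
 [0.8103 0.7048 0.    ]
 [0.2539 0.2809 0.    ]
 [0.406  0.6866 0.    ]]
```

Every turn the interface offers is about the tool's axis, and the button needs a leaning tool. I'll test whether pushing past the inner reach limit leaves the tool tilted, with the arm's plane along the machine's y.

Call:
step_arm(steps=[{"delta_pos": [0, -0.041, -0.02], "fingers": 60}, {"delta_pos": [0, -0.041, -0.02], "fingers": 60}, {"delta_pos": [0, -0.041, -0.02], "fingers": 60}, {"delta_pos": [0, -0.041, -0.02], "fingers": 60}, {"delta_pos": [0, -0.041, -0.02], "fingers": 60}], grip_force=20)

```text
invalid input at $.steps[0]: expected keys delta_pos, twist, fingers
```

Call:
step_arm(steps=[{"delta_pos": [0, -0.041, -0.02], "fingers": 60}, {"delta_pos": [0, -0.041, -0.02], "fingers": 60}, {"delta_pos": [0, 0, 0], "fingers": 60}])

```text
invalid input at $.steps[0]: expected keys delta_pos, twist, fingers
```

```bash
cat > st.py <<'E'
from h import *
s=get_state();M=R.from_rotvec(s["tool_rot"]).as_matrix()
print(s["time"],"q",s["joint_positions"],"p",s["ee_pos"]);print(M);print("F",s["ft_force"],"w",s["width"])
E
python3 st.py
```

```text
0.3 q [ 1.0462  0.2589  1.5353 -0.      1.348  -0.2028] p [0.1738 0.5216 0.2184]
[[-0.0003  0.3163  0.9487]
 [-0.0005  0.9487 -0.3163]
 [-1.     -0.0006 -0.0001]]
F [-0.1668  0.555  -0.1221] w 0.09325069605769494
```

Call:
step_arm(steps=[{"delta_pos": [0, -0.041, -0.02], "twist": 0, "fingers": 60}, {"delta_pos": [0, -0.041, -0.02], "twist": 0, "fingers": 60}, {"delta_pos": [0, -0.041, -0.02], "twist": 0, "fingers": 60}, {"delta_pos": [0, -0.041, -0.02], "twist": 0, "fingers": 60}, {"delta_pos": [0, -0.041, -0.02], "twist": 0, "fingers": 60}], grip_force=20)

```text
time: 0.8
ee_pos: [0.0132, 0.3575, 0.2185]
tool_rot: [0.253, 1.556, -0.253]
ft_force: [-1.0, 0.0, 0.5]
width: 0.0582
```

```bash
python3 st.py
```

```text
0.8 q [ 1.2188 -0.1049  1.9361  0.0002  1.3104 -0.0296] p [0.0132 0.3575 0.2185]
[[-0.0002  0.3169  0.9485]
 [ 0.0001  0.9485 -0.3169]
 [-1.      0.     -0.0002]]
F [-1.0269  0.0352  0.4893] w 0.058191067950114896
```

```bash
cat > plan.py <<'E'
from h import *
def plan(target,twist=0,n=None,vmax=.048,wp=None):
    s=get_state();M=R.from_rotvec(s["tool_rot"]);p=s["ee_pos"].copy()
    D=np.array(target)-p
    if n is None:n=int(np.ceil(max(np.linalg.norm(D)/vmax,abs(twist)/8.5,1)))
    tw=round(twist/n,2);out=[]
    for i in range(n):
        d=np.round(M.inv().apply((np.array(target)-p)/(n-i)),4)
        out.append((list(d),tw)); p=p+M.apply(d); M=M*R.from_rotvec([np.radians(tw),0,0])
    print("n",n,"end",p);
    for o in out: print([float(v) for v in o[0]],o[1])
def yaw(s=None):
    s=s or get_state();M=R.from_rotvec(s["tool_rot"]).as_matrix();return np.degrees(np.arctan2(M[1,1],M[0,1]))
E
python3 -c "
from plan import *
plan([.545,.007,.20],yaw()+10.3)"
```

```text
n 14 end [0.545 0.007 0.2  ]
[0.0013, -0.0117, 0.044] 5.84
[0.0013, -0.0072, 0.0449] 5.84
[0.0013, -0.0026, 0.0454] 5.84
[0.0013, 0.0021, 0.0454] 5.84
[0.0013, 0.0067, 0.045] 5.84
[0.0013, 0.0112, 0.0441] 5.84
[0.0013, 0.0157, 0.0427] 5.84
[0.0013, 0.0199, 0.0409] 5.84
[0.0013, 0.024, 0.0387] 5.84
[0.0013, 0.0278, 0.036] 5.84
[0.0013, 0.0313, 0.033] 5.84
[0.0013, 0.0345, 0.0297] 5.84
[0.0014, 0.0374, 0.026] 5.84
[0.0013, 0.0398, 0.022] 5.84
```

Call:
step_arm(steps=[{"delta_pos": [0.001, -0.012, 0.044], "twist": 5.8, "fingers": 75}, {"delta_pos": [0.001, -0.007, 0.045], "twist": 5.8, "fingers": 75}, {"delta_pos": [0.001, -0.003, 0.045], "twist": 5.8, "fingers": 75}, {"delta_pos": [0.001, 0.002, 0.045], "twist": 5.8, "fingers": 75}, {"delta_pos": [0.001, 0.007, 0.045], "twist": 5.8, "fingers": 75}])

```text
time: 1.3
ee_pos: [0.2047, 0.2332, 0.214]
tool_rot: [0.65, 1.471, -0.648]
ft_force: [0.6, 1.1, -1.0]
width: 0.0694
```

Call:
step_arm(steps=[{"delta_pos": [0.001, 0.011, 0.044], "twist": 5.8, "fingers": 75}, {"delta_pos": [0.001, 0.016, 0.043], "twist": 5.8, "fingers": 75}, {"delta_pos": [0.001, 0.02, 0.041], "twist": 5.8, "fingers": 75}, {"delta_pos": [0.001, 0.024, 0.039], "twist": 5.8, "fingers": 75}, {"delta_pos": [0.001, 0.028, 0.036], "twist": 5.8, "fingers": 75}])

```text
time: 1.8
ee_pos: [0.3965, 0.1082, 0.2088]
tool_rot: [1.037, 1.309, -1.036]
ft_force: [0.4, 1.1, 0.6]
width: 0.07
```

Call:
step_arm(steps=[{"delta_pos": [0.001, 0.031, 0.033], "twist": 5.8, "fingers": 75}, {"delta_pos": [0.001, 0.034, 0.03], "twist": 5.8, "fingers": 75}, {"delta_pos": [0.001, 0.037, 0.026], "twist": 5.8, "fingers": 75}, {"delta_pos": [0.001, 0.04, 0.022], "twist": 5.8, "fingers": 75}])

```text
time: 2.2
ee_pos: [0.5483, 0.0092, 0.2045]
tool_rot: [1.336, 1.123, -1.335]
ft_force: [1.6, 1.3, 0.4]
width: 0.0697
```

```bash
python3 st.py; python3 - <<'E'
from h import *
s=get_state();d=get_image("wrist");cv2.imwrite("pics/w1.png",d["img"][:,:,::-1])
d2=get_image("top");cv2.imwrite("pics/t1.png",cv2.resize(d2["img"][130:300,270:530,::-1],None,fx=3,fy=3))
E
```

```text
2.2 q [-0.1868  0.2656  1.561   0.0001  1.315  -0.0139] p [0.5483 0.0092 0.2045]
[[-0.      0.9851 -0.1721]
 [ 0.0001 -0.1721 -0.9851]
 [-1.     -0.0001 -0.0001]]
F [1.603  1.2831 0.4471] w 0.06972015460925009
```

View pics/w1.png

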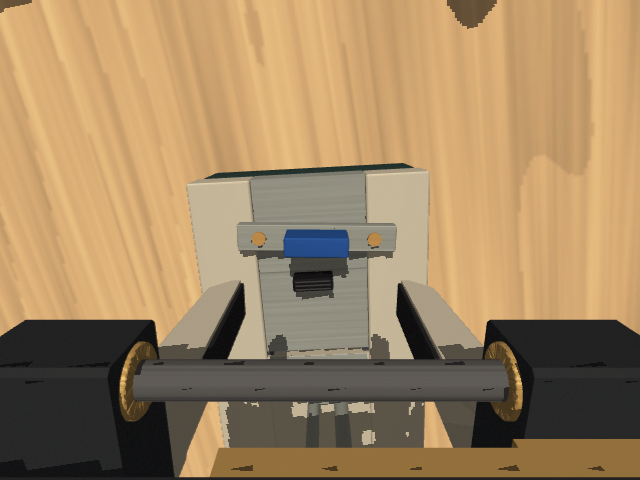

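The wrist view shows the guide level in the image, with dots at (259,240) and (375,240), the fence at cols 284–349, and the lug at (313,281). I'll triangulate these.

```bash
python3 - <<'E'
from h import *
from plan import *
s=get_state();d=get_image("wrist");e,Rm=wristcam(d,s)
m=np.load("m.npy")
def inv(P):
    c,q=np.cos(m[2]),np.sin(m[2]);D=P-np.r_[m[:2],0];return np.c_[c*D[:,0]+q*D[:,1],-q*D[:,0]+c*D[:,1]]*1000
w=ray2z(d,[(259,240),(375,240)],.095,e,Rm);print("dots",w,w.mean(0),np.degrees(np.arctan2(*(w[1]-w[0])[1::-1])))
w=ray2z(d,[(284,231),(348,231),(349,245),(284,245)],.119,e,Rm);print("fence top?",w,w.mean(0))
w=ray2z(d,[(189,185),(427,171),(250,180),(365,174)],.085,e,Rm);print("bed corners",w,inv(w))
w=ray2z(d,[(294,272),(333,272)],.101,e,Rm);print("lug top back edge",inv(w))
w=ray2z(d,[(270,352),(368,348)],.085,e,Rm);print("plate edge",inv(w))
E
python3 - <<'E'
import cv2
im=cv2.imread("pics/w1.png")[160:360,180:440];cv2.imwrite("pics/w1z.png",cv2.resize(im,None,fx=3,fy=3,interpolation=cv2.INTER_CUBIC))
E
```

```text
dots [[ 0.5063  0.0111  0.095 ]
 [ 0.5893 -0.0035  0.095 ]] [0.5478 0.0038 0.095 ] -10.004346084751928
fence top? [[0.5288 0.0204 0.119 ]
 [0.5703 0.0131 0.119 ]
 [0.5695 0.0034 0.119 ]
 [0.5269 0.0109 0.119 ]] [0.5489 0.012  0.119 ]
bed corners [[0.4632 0.0579 0.085 ]
 [0.6339 0.038  0.085 ]
 [0.5075 0.0537 0.085 ]
 [0.5898 0.0436 0.085 ]] [[-82.7613 157.3682]
 [ 89.1454 158.9345]
 [-38.2936 158.7859]
 [ 44.6813 158.9916]]
lug top back edge [[-9.924  92.6318]
 [18.408  91.2284]]
plate edge [[-35.6978  18.0112]
 [ 44.5228  17.7288]]
```

View pics/w1z.png

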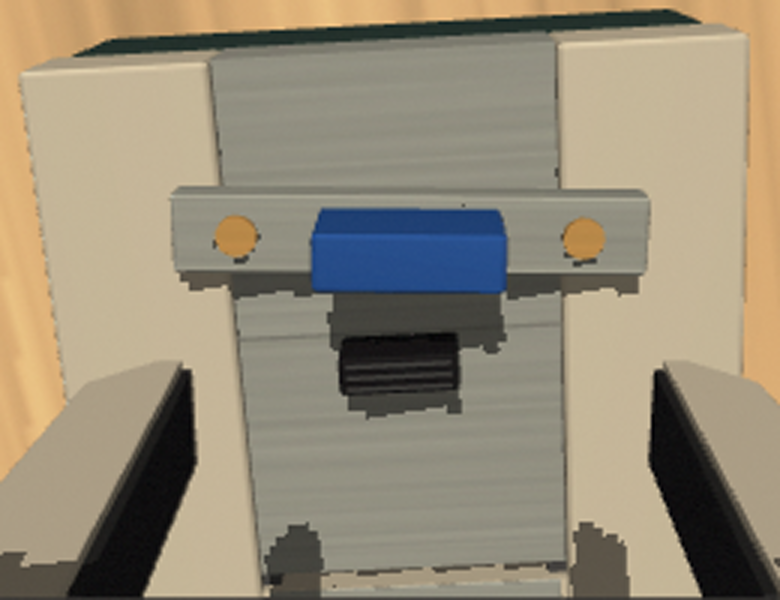

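```bash
python3 - <<'E'
from h import *
from plan import *
s=get_state();d=get_image("wrist");e,Rm=wristcam(d,s)
m=np.load("m.npy")
def inv(P):
    c,q=np.cos(m[2]),np.sin(m[2]);D=P-np.r_[m[:2],0];return np.c_[c*D[:,0]+q*D[:,1],-q*D[:,0]+c*D[:,1]]*1000
w=ray2z(d,[(284,237.5),(349,237.5),(349,257),(284,257)],.119,e,Rm);print("fence",w.mean(0),inv(w))
w=ray2z(d,[(294,276),(333,275),(333,290),(294,292)],.101,e,Rm);print("lug",inv(w),inv(w).mean(0))
w=w.mean(0);print(w)
plan([.547,.0035,.100],yaw()+10.1)
E
```

```text
fence [0.5452 0.0075 0.119 ] [[-16.2775 125.4148]
 [ 26.7068 123.4669]
 [ 26.3516 109.8793]
 [-17.242  111.8499]]
lug [[-13.0515  91.0369]
 [ 15.4042  90.533 ]
 [ 14.9658  78.7437]
 [-13.8595  78.4461]] [ 0.8648 84.6899]
[ 0.5371 -0.0247  0.101 ]
n 3 end [0.547  0.0035 0.1   ]
[0.0346, 0.0005, 0.0021] 0.14
[0.0346, 0.0005, 0.0021] 0.14
[0.0345, 0.0004, 0.0022] 0.14
```

Call:
step_arm(steps=[{"delta_pos": [0.035, 0, 0.002], "twist": 0, "fingers": 75}, {"delta_pos": [0.035, 0, 0.002], "twist": 0, "fingers": 75}, {"delta_pos": [0.025, 0, 0], "twist": 0, "fingers": 75}, {"delta_pos": [0.01, 0, 0], "twist": 0, "fingers": 75}])

```text
time: 2.8
ee_pos: [0.5433, 0.008, 0.0976]
tool_rot: [1.329, 1.13, -1.334]
ft_force: [-0.3, 0.9, 0.3]
width: 0.0697
```

Call:
step_arm(steps=[{"delta_pos": [0, 0, 0], "twist": 0, "fingers": 20}, {"delta_pos": [0, 0, 0], "twist": 0, "fingers": 20}, {"delta_pos": [0, 0, 0], "twist": 0, "fingers": 20}, {"delta_pos": [0, 0, 0], "twist": 0, "fingers": 20}], grip_force=25)

```text
time: 3.2
ee_pos: [0.5468, 0.0066, 0.1011]
tool_rot: [1.332, 1.124, -1.331]
ft_force: [-2.0, 0.9, 5.6]
width: 0.0437
```

```bash
python3 st.py; python3 - <<'E'
from h import *
s=get_state();d=get_image("wrist");cv2.imwrite("pics/w2.png",d["img"][:,:,::-1])
E
```

```text
3.2 q [-0.192   0.3589  1.7033 -0.      1.0775 -0.0241] p [0.5468 0.0066 0.1011]
[[ 0.0018  0.9859 -0.1671]
 [-0.0004 -0.1671 -0.9859]
 [-1.      0.0018  0.0001]]
F [-2.0081  0.8873  5.5667] w 0.04368450329707554
```

View pics/w2.png

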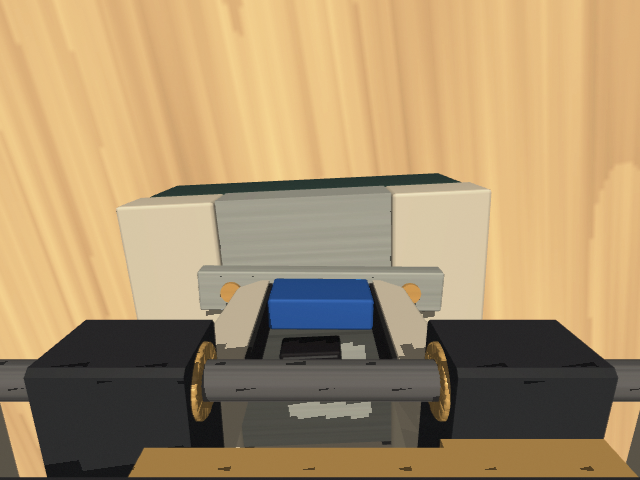

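The fence is gripped (width 43.7 mm) and sits between the pads at rows 280–328. Lifting.

Call:
step_arm(steps=[{"delta_pos": [-0.01, 0, 0], "twist": 0, "fingers": 20}, {"delta_pos": [-0.03, 0, 0], "twist": 0, "fingers": 20}, {"delta_pos": [-0.03, 0, 0], "twist": 0, "fingers": 20}])

```text
time: 3.55
ee_pos: [0.5457, 0.0065, 0.1703]
tool_rot: [1.331, 1.126, -1.333]
ft_force: [0.7, 0.0, -2.6]
width: 0.0439
```

```bash
python3 st.py; python3 - <<'E'
from plan import *
d=get_image("wrist");cv2.imwrite("pics/w3.png",d["img"][:,:,::-1])
print(yaw());plan([.517,.320,.14],0)
E
```

```text
3.55 q [-0.1924  0.2895  1.616  -0.      1.2379 -0.0241] p [0.5457 0.0065 0.1703]
[[-0.0018  0.9859 -0.1676]
 [ 0.0003 -0.1676 -0.9859]
 [-1.     -0.0018 -0.    ]]
F [ 0.6875  0.0023 -2.6259] w 0.043896672502085864
-9.630212188230198
n 7 end [0.517 0.32  0.14 ]
[0.0051, -0.012, -0.0435] 0.0
[0.0051, -0.012, -0.0434] 0.0
[0.005, -0.0121, -0.0435] 0.0
[0.0051, -0.012, -0.0434] 0.0
[0.005, -0.0121, -0.0435] 0.0
[0.0051, -0.012, -0.0434] 0.0
[0.005, -0.0121, -0.0435] 0.0
```

View pics/w3.png

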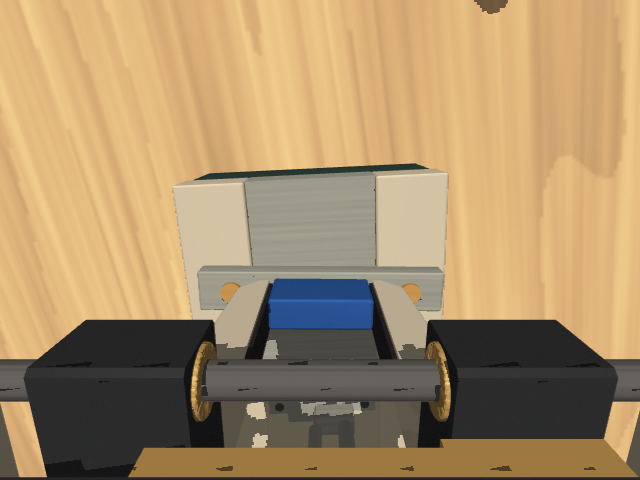

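The guide is up and has not slipped: it has the same image rows as before, and about 2 N of weight. On to the tray.

Call:
step_arm(steps=[{"delta_pos": [0, -0.006, -0.022], "twist": 0, "fingers": 20}, {"delta_pos": [0.002, -0.012, -0.043], "twist": 0, "fingers": 20}, {"delta_pos": [0.005, -0.012, -0.043], "twist": 0, "fingers": 20}, {"delta_pos": [0.005, -0.012, -0.043], "twist": 0, "fingers": 20}, {"delta_pos": [0.005, -0.012, -0.043], "twist": 0, "fingers": 20}])

```text
time: 4.1
ee_pos: [0.5253, 0.2084, 0.1526]
tool_rot: [1.333, 1.124, -1.332]
ft_force: [1.0, -0.2, -3.1]
width: 0.0436
```

Call:
step_arm(steps=[{"delta_pos": [0.005, -0.012, -0.043], "twist": 0, "fingers": 20}, {"delta_pos": [0.005, -0.012, -0.043], "twist": 0, "fingers": 20}, {"delta_pos": [0.005, -0.006, -0.024], "twist": 0, "fingers": 20}, {"delta_pos": [0, 0, 0], "twist": 0, "fingers": 20}])

```text
time: 4.5
ee_pos: [0.5129, 0.3237, 0.1366]
tool_rot: [1.329, 1.129, -1.33]
ft_force: [0.0, -0.6, -1.9]
width: 0.0439
```

```bash
python3 st.py; python3 - <<'E'
from plan import *
s=get_state();d=get_image("wrist");cv2.imwrite("pics/w4.png",d["img"][:,:,::-1])
print(yaw());plan([.517,.320,.05],0)
E
```

```text
4.5 q [0.3784 0.422  1.5072 0.0013 1.2134 0.5421] p [0.5129 0.3237 0.1366]
[[-0.0014  0.9866 -0.1634]
 [ 0.0007 -0.1634 -0.9866]
 [-1.     -0.0015 -0.0005]]
F [ 0.028  -0.6329 -1.9195] w 0.04389187009117551
-9.45489929055141
n 2 end [0.517 0.32  0.05 ]
[0.0435, 0.0019, 0.0005] 0.0
[0.0434, 0.0019, 0.0006] 0.0
```

View pics/w4.png

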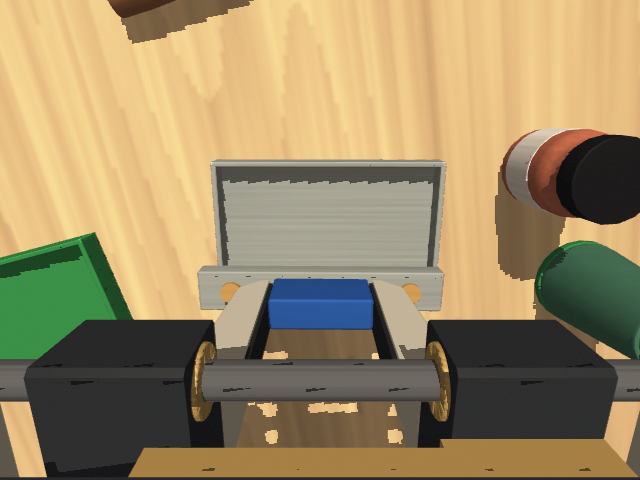

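```bash
python3 - <<'E'
from plan import *
s=get_state();d=get_image("wrist");e,Rm=wristcam(d,s)
w=ray2z(d,[(211,161),(446,161)],.02,e,Rm);a=w.mean(0);print(w,np.linalg.norm(w[0]-w[1]));v=(w[1]-w[0]);yy=np.degrees(np.arctan2(v[1],v[0]));print(yy)
u=v/np.linalg.norm(v);n=np.array([u[1],-u[0],0]);print("centre",a+n*.054)
print(s["ee_pos"],yaw(s))
E
```

```text
[[0.4452 0.386  0.02  ]
 [0.6095 0.3586 0.02  ]] 0.16649940981336425
-9.46896381702651
centre [0.5185 0.3191 0.02  ]
[0.5135 0.3217 0.1369] -9.45489929055141
```

Call:
step_arm(steps=[{"delta_pos": [0.04, 0.003, 0.001], "twist": 0, "fingers": 20}, {"delta_pos": [0.04, 0.002, 0], "twist": 0, "fingers": 20}, {"delta_pos": [0.025, 0, 0], "twist": 0, "fingers": 20}, {"delta_pos": [0.006, 0, 0], "twist": 0, "fingers": 20}, {"delta_pos": [0.002, 0, 0], "twist": 0, "fingers": 20}])

```text
time: 5.1
ee_pos: [0.5194, 0.3173, 0.0244]
tool_rot: [1.332, 1.124, -1.334]
ft_force: [0.9, -0.3, -2.1]
width: 0.0439
```

```bash
python3 st.py
```

```text
5.1 q [ 0.3654  0.5475  1.6123 -0.0003  0.9828  0.5353] p [0.5194 0.3173 0.0244]
[[-0.0009  0.9856 -0.1689]
 [-0.0006 -0.1689 -0.9856]
 [-1.     -0.0008  0.0007]]
F [ 0.8806 -0.2853 -2.1151] w 0.043891224492307444
```

Call:
step_arm(steps=[{"delta_pos": [0.002, 0, 0], "twist": 0, "fingers": 20}, {"delta_pos": [0.001, 0, 0], "twist": 0, "fingers": 20}, {"delta_pos": [0, 0, 0], "twist": 0, "fingers": 20}])

```text
time: 5.4
ee_pos: [0.52, 0.3187, 0.023]
tool_rot: [1.334, 1.124, -1.33]
ft_force: [-0.3, 0.8, -3.0]
width: 0.0434
```

Call:
step_arm(steps=[{"delta_pos": [0.001, 0, 0], "twist": 0, "fingers": 20}, {"delta_pos": [0.001, 0, 0], "twist": 0, "fingers": 20}, {"delta_pos": [0, 0, 0], "twist": 0, "fingers": 20}])

```text
time: 5.7
ee_pos: [0.5194, 0.3188, 0.0202]
tool_rot: [1.333, 1.125, -1.331]
ft_force: [-1.2, 0.4, 0.4]
width: 0.044
```

```bash
python3 st.py; python3 st.py|tail -1
```

```text
5.7 q [ 0.3676  0.553   1.6154 -0.      0.9722  0.5356] p [0.5194 0.3188 0.0202]
[[ 0.0009  0.9859 -0.1672]
 [ 0.0003 -0.1672 -0.9859]
 [-1.      0.0009 -0.0005]]
F [-1.1705  0.3767  0.435 ] w 0.04402977668543283
F [-1.1705  0.3767  0.435 ] w 0.04402977668543283
```

Call:
step_arm(steps=[{"delta_pos": [0.001, 0, 0], "twist": 0, "fingers": 20}, {"delta_pos": [0, 0, 0], "twist": 0, "fingers": 20}])

```text
time: 5.9
ee_pos: [0.5195, 0.3188, 0.0201]
tool_rot: [1.333, 1.125, -1.331]
ft_force: [-2.3, -1.4, 7.8]
width: 0.0437
```

Contact confirmed (+7.8 N, z no longer falls). Releasing and lifting off.

Call:
step_arm(steps=[{"delta_pos": [-0.001, 0, 0], "twist": 0, "fingers": 60}, {"delta_pos": [0, 0, 0], "twist": 0, "fingers": 60}, {"delta_pos": [-0.02, 0, 0], "twist": 0, "fingers": 60}, {"delta_pos": [-0.04, 0, 0], "twist": 0, "fingers": 60}, {"delta_pos": [-0.045, 0, 0], "twist": 0, "fingers": 60}])

```text
time: 6.4
ee_pos: [0.518, 0.318, 0.1241]
tool_rot: [1.329, 1.126, -1.336]
ft_force: [0.5, 0.7, -0.8]
width: 0.0559
```

```bash
python3 st.py; python3 - <<'E'
from plan import *
s=get_state();d=get_image("wrist");cv2.imwrite("pics/w5.png",d["img"][:,:,::-1])
print(yaw());plan([.537,-.0247,.15],yaw()+7.2)
E
```

```text
6.4 q [ 0.3672  0.4375  1.5158 -0.      1.1922  0.5355] p [0.518  0.318  0.1241]
[[-0.0037  0.9859 -0.1675]
 [-0.0015 -0.1675 -0.9859]
 [-1.     -0.0034  0.0021]]
F [ 0.5026  0.6516 -0.7535] w 0.05589970369423443
-9.622401113786575
n 8 end [ 0.537  -0.0247  0.15  ]
[-0.0022, 0.009, 0.0422] -0.3
[-0.0022, 0.0088, 0.0422] -0.3
[-0.0022, 0.0085, 0.0423] -0.3
[-0.0022, 0.0083, 0.0423] -0.3
[-0.0022, 0.0081, 0.0423] -0.3
[-0.0022, 0.0079, 0.0424] -0.3
[-0.0022, 0.0077, 0.0424] -0.3
[-0.0022, 0.0074, 0.0425] -0.3
```

View pics/w5.png

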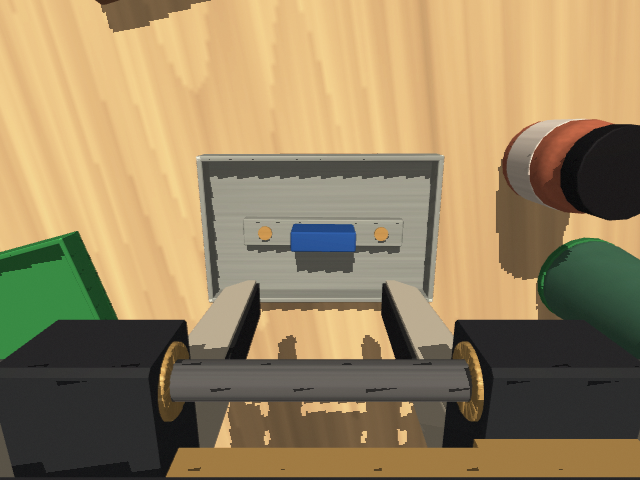

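The guide lies flat and centred in the tray (bar cols 244–403, row 233). Now to the lug.

Call:
step_arm(steps=[{"delta_pos": [-0.002, 0.009, 0.042], "twist": -0.3, "fingers": 60}, {"delta_pos": [-0.002, 0.009, 0.042], "twist": -0.3, "fingers": 60}, {"delta_pos": [-0.002, 0.0085, 0.042], "twist": -0.3, "fingers": 60}, {"delta_pos": [-0.002, 0.0085, 0.042], "twist": -0.3, "fingers": 60}, {"delta_pos": [-0.002, 0.008, 0.042], "twist": -0.3, "fingers": 60}])

```text
time: 6.95
ee_pos: [0.5286, 0.1028, 0.1346]
tool_rot: [1.313, 1.139, -1.312]
ft_force: [0.7, 0.0, 0.2]
width: 0.0558
```

Call:
step_arm(steps=[{"delta_pos": [-0.002, 0.008, 0.042], "twist": -0.3, "fingers": 60}, {"delta_pos": [-0.002, 0.008, 0.042], "twist": -0.3, "fingers": 60}, {"delta_pos": [-0.002, 0.0075, 0.043], "twist": -0.3, "fingers": 60}, {"delta_pos": [0, 0, 0], "twist": 0, "fingers": 60}])

```text
time: 7.35
ee_pos: [0.5354, -0.0299, 0.1409]
tool_rot: [1.304, 1.141, -1.305]
ft_force: [0.0, 0.5, 0.0]
width: 0.0557
```

```bash
python3 st.py; python3 - <<'E'
from plan import *
s=get_state();d=get_image("wrist");cv2.imwrite("pics/w6.png",d["img"][:,:,::-1])
print(yaw())
E
```

```text
7.35 q [-0.2626  0.2988  1.6812 -0.002   1.1595 -0.1304] p [ 0.5354 -0.0299  0.1409]
[[ 0.0015  0.9914 -0.1311]
 [-0.0023 -0.1311 -0.9914]
 [-1.      0.0018  0.0021]]
F [0.0196 0.5249 0.0152] w 0.05569148866681511
-7.505333335944013
```

View pics/w6.png

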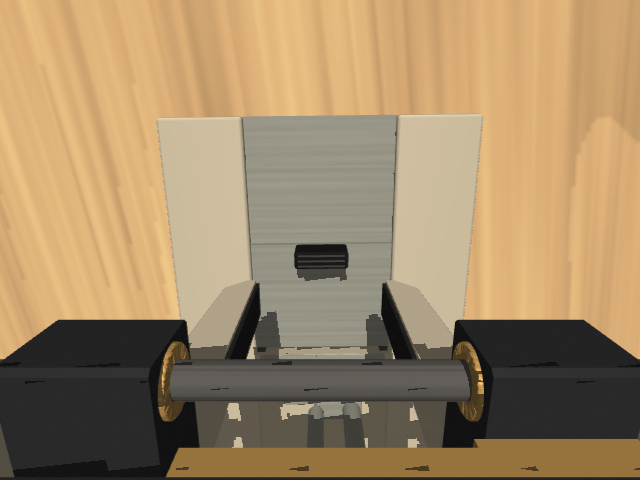

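```bash
python3 - <<'E'
from plan import *
s=get_state();d=get_image("wrist");e,Rm=wristcam(d,s)
im=d["img"][235:300,280:365,::-1];cv2.imwrite("pics/w6z.png",cv2.resize(im,None,fx=7,fy=7,interpolation=cv2.INTER_CUBIC))
m=np.load("m.npy")
def inv(P):
    c,q=np.cos(m[2]),np.sin(m[2]);D=P-np.r_[m[:2],0];return np.c_[c*D[:,0]+q*D[:,1],-q*D[:,0]+c*D[:,1]]*1000
w=ray2z(d,[(251,243),(391,243),(243,117),(396,115),(158,119),(482,115),(253,347),(393,346)],.085,e,Rm);print(inv(w));print(inv(s["ee_pos"][None]))
E
```

```text
[[-41.8383  91.7487]
 [ 40.4798  91.2388]
 [-42.3175 162.5647]
 [ 40.1165 163.0806]
 [-88.2652 161.8189]
 [ 86.4147 162.7923]
 [-44.2977  22.8556]
 [ 44.6498  23.023 ]]
[[-0.9028 81.7646]]
```

View pics/w6z.png

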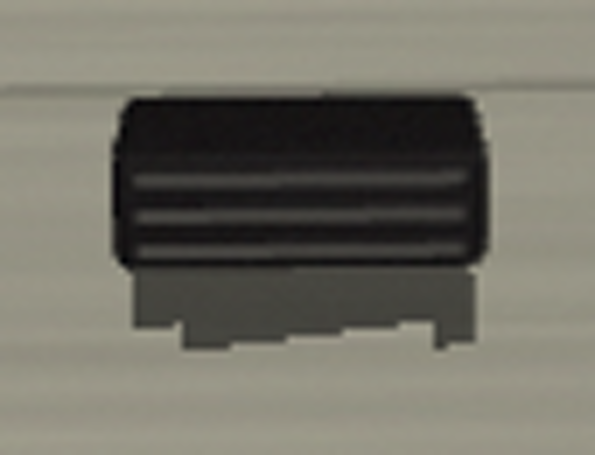

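The lug is 3–4 mm to the left of the TCP. Correcting, descending and gripping.

Call:
step_arm(steps=[{"delta_pos": [0.03, 0, -0.003], "twist": 0, "fingers": 60}, {"delta_pos": [0.015, 0.001, 0], "twist": 0, "fingers": 60}, {"delta_pos": [0.004, 0, 0], "twist": 0, "fingers": 60}, {"delta_pos": [0.002, 0, 0], "twist": 0, "fingers": 60}, {"delta_pos": [0, 0, 0], "twist": 0, "fingers": 60}])

```text
time: 7.95
ee_pos: [0.5363, -0.0211, 0.0901]
tool_rot: [1.301, 1.147, -1.3]
ft_force: [0.4, 0.9, 0.0]
width: 0.056
```

Call:
step_arm(steps=[{"delta_pos": [0, 0, 0], "twist": 0, "fingers": 10}, {"delta_pos": [0, 0, 0], "twist": 0, "fingers": 10}, {"delta_pos": [0, 0, 0], "twist": 0, "fingers": 10}, {"delta_pos": [0, 0, 0], "twist": 0, "fingers": 10}])

```text
time: 8.35
ee_pos: [0.5369, -0.0221, 0.0902]
tool_rot: [1.303, 1.145, -1.3]
ft_force: [-0.5, 1.9, -1.8]
width: 0.0299
```

```bash
python3 st.py; python3 - <<'E'
from plan import *
s=get_state();d=get_image("wrist");cv2.imwrite("pics/w7.png",d["img"][:,:,::-1])
E
```

```text
8.35 q [-0.2489  0.3565  1.7391  0.0003  1.0437 -0.1225] p [ 0.5369 -0.0221  0.0902]
[[ 0.0023  0.992  -0.1262]
 [-0.0004 -0.1262 -0.992 ]
 [-1.      0.0024  0.0001]]
F [-0.4669  1.9342 -1.8401] w 0.02986140445939293
```

View pics/w7.png

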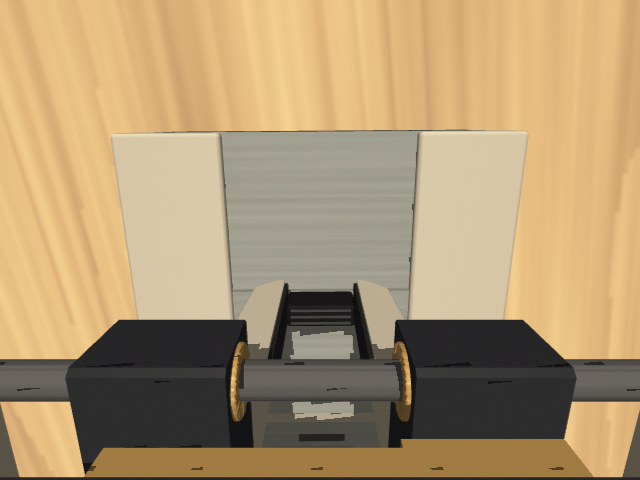

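The lug is held (29.9 mm). Dragging the plate open.

Call:
step_arm(steps=[{"delta_pos": [0, 0, -0.01], "twist": 0, "fingers": 10}, {"delta_pos": [0, 0, -0.012], "twist": 0, "fingers": 10}, {"delta_pos": [0, 0, -0.012], "twist": 0, "fingers": 10}, {"delta_pos": [0, 0, -0.012], "twist": 0, "fingers": 10}, {"delta_pos": [0, 0, -0.006], "twist": 0, "fingers": 10}])

```text
time: 8.9
ee_pos: [0.5432, 0.0313, 0.09]
tool_rot: [1.301, 1.146, -1.3]
ft_force: [3.0, -1.7, 2.9]
width: 0.0298
```

Call:
step_arm(steps=[{"delta_pos": [0, 0, -0.002], "twist": 0, "fingers": 10}, {"delta_pos": [0, 0, -0.002], "twist": 0, "fingers": 10}, {"delta_pos": [0, 0, -0.001], "twist": 0, "fingers": 10}, {"delta_pos": [0, 0, -0.001], "twist": 0, "fingers": 10}])

```text
time: 9.3
ee_pos: [0.5435, 0.0332, 0.09]
tool_rot: [1.298, 1.144, -1.303]
ft_force: [0.4, -12.6, 3.8]
width: 0.0301
```

```bash
python3 st.py
```

```text
9.3 q [-0.1411  0.3693  1.7196 -0.0049  1.0518 -0.0129] p [0.5435 0.0332 0.09  ]
[[ 0.0002  0.9921 -0.1254]
 [-0.0044 -0.1254 -0.9921]
 [-1.      0.0008  0.0043]]
F [  0.3784 -12.5778   3.8173] w 0.03010313892249226
```

The plate hit its stop (12.6 N after ~55 mm). Releasing, rising and checking.

Call:
step_arm(steps=[{"delta_pos": [0, 0, 0.003], "twist": 0, "fingers": 45}, {"delta_pos": [0, 0, 0], "twist": 0, "fingers": 45}, {"delta_pos": [-0.025, 0, 0], "twist": 0, "fingers": 45}, {"delta_pos": [-0.045, -0.015, 0], "twist": 0, "fingers": 45}, {"delta_pos": [-0.045, -0.02, 0], "twist": 0, "fingers": 45}])

```text
time: 9.8
ee_pos: [0.5065, 0.0377, 0.2043]
tool_rot: [1.3, 1.151, -1.305]
ft_force: [0.3, 0.0, 0.8]
width: 0.0418
```

```bash
python3 st.py; python3 - <<'E'
from plan import *
s=get_state();d=get_image("wrist");cv2.imwrite("pics/w8.png",d["img"][:,:,::-1])
d=get_image("side");im=d["img"][300:440,200:340,::-1];cv2.imwrite("pics/s8.png",cv2.resize(im,None,fx=4,fy=4,interpolation=cv2.INTER_CUBIC))
plan([.46,.03,.32])
E
```

```text
9.8 q [-0.1463  0.1966  1.652   0.0009  1.2981 -0.0199] p [0.5065 0.0377 0.2043]
[[-0.0048  0.992  -0.1263]
 [ 0.0016 -0.1263 -0.992 ]
 [-1.     -0.005  -0.0009]]
F [0.2607 0.03   0.8352] w 0.0418241813559215
n 3 end [0.46 0.03 0.32]
[-0.0368, -0.0156, 0.0046] 0.0
[-0.0367, -0.0155, 0.0046] 0.0
[-0.0368, -0.0156, 0.0046] 0.0
```

View pics/w8.png

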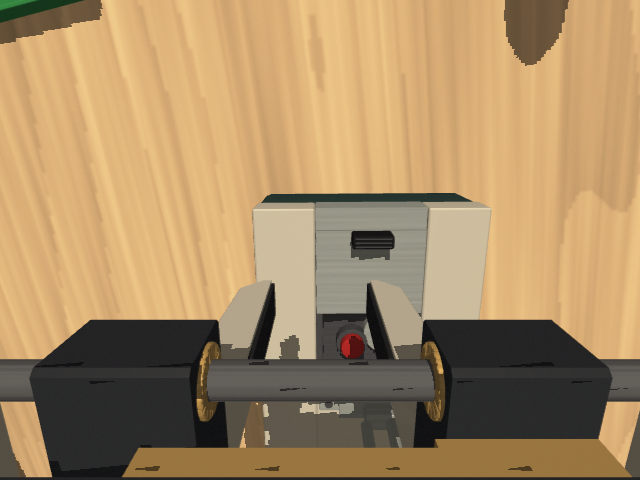

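View pics/s8.png

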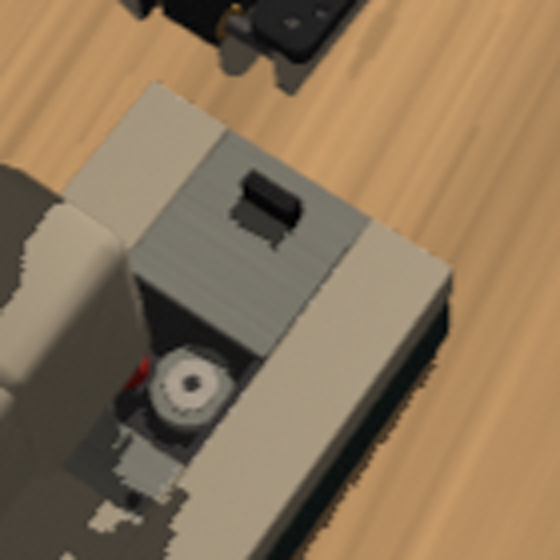

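The plate is open. The wrist view shows the red button at (352,346) with the round hook beside it. I'll measure it and head for the reach limit to acquire the lean.

```bash
python3 - <<'E'
from plan import *
s=get_state();d=get_image("wrist");e,Rm=wristcam(d,s)
cv2.imwrite("pics/w9z.png",cv2.resize(d["img"][190:380,240:500,::-1],None,fx=3,fy=3,interpolation=cv2.INTER_CUBIC))
m=np.load("m.npy")
def inv(P):
    c,q=np.cos(m[2]),np.sin(m[2]);D=P-np.r_[m[:2],0];return np.c_[c*D[:,0]+q*D[:,1],-q*D[:,0]+c*D[:,1]]*1000
b=ray2z(d,[(352,347)],.080,e,Rm);print("button",b,inv(b))
print("bed corners", inv(ray2z(d,[(254,209),(490,209),(316,205),(428,205)],.085,e,Rm)))
print("lug plate edges",inv(ray2z(d,[(316,231),(428,231),(318,314),(400,314)],.085,e,Rm)))
E
```

```text
button [[ 0.523 -0.069  0.08 ]] [[-7.5266 38.9565]]
bed corners [[-84.2694 159.3532]
 [ 93.932  158.9418]
 [-37.5827 162.3037]
 [ 46.7507 162.115 ]]
lug plate edges [[-37.663  142.1138]
 [ 48.2317 141.8818]
 [-36.3137  72.3483]
 [ 30.4912  72.0608]]
```

View pics/w9z.png

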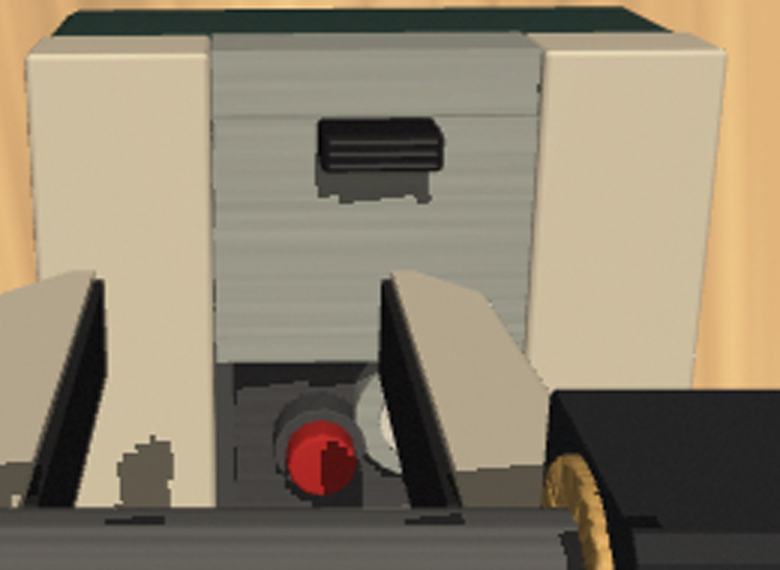

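Call:
step_arm(steps=[{"delta_pos": [-0.037, -0.016, 0.004], "twist": 0, "fingers": 0}, {"delta_pos": [-0.037, -0.016, 0.004], "twist": 0, "fingers": 0}, {"delta_pos": [-0.037, -0.016, 0.004], "twist": 0, "fingers": 0}, {"delta_pos": [-0.037, -0.016, 0.01], "twist": 0, "fingers": 0}])

```text
time: 10.35
ee_pos: [0.4405, 0.0241, 0.352]
tool_rot: [1.3, 1.151, -1.303]
ft_force: [0.5, 0.0, 0.5]
width: 0.0144
```

```bash
python3 -c "
from plan import *
plan([.30,-.25,.42])"
```

```text
n 7 end [ 0.3  -0.25  0.42]
[-0.0097, -0.0151, 0.0414] 0.0
[-0.0097, -0.0151, 0.0413] 0.0
[-0.0097, -0.015, 0.0414] 0.0
[-0.0097, -0.0151, 0.0413] 0.0
[-0.0097, -0.015, 0.0414] 0.0
[-0.0097, -0.0151, 0.0413] 0.0
[-0.0096, -0.015, 0.0414] 0.0
```

Call:
step_arm(steps=[{"delta_pos": [-0.01, -0.015, 0.041], "twist": 0, "fingers": 0}, {"delta_pos": [-0.01, -0.015, 0.041], "twist": 0, "fingers": 0}, {"delta_pos": [-0.01, -0.015, 0.041], "twist": 0, "fingers": 0}, {"delta_pos": [-0.01, -0.015, 0.041], "twist": 0, "fingers": 0}, {"delta_pos": [-0.01, -0.015, 0.041], "twist": 0, "fingers": 0}])

```text
time: 10.85
ee_pos: [0.3405, -0.1712, 0.4014]
tool_rot: [1.302, 1.151, -1.302]
ft_force: [1.5, -0.7, 0.2]
width: 0.0005
```

Call:
step_arm(steps=[{"delta_pos": [-0.01, -0.015, 0.041], "twist": 0, "fingers": 0}, {"delta_pos": [-0.01, -0.015, 0.041], "twist": 0, "fingers": 0}])

```text
time: 11.05
ee_pos: [0.3005, -0.249, 0.4213]
tool_rot: [1.303, 1.151, -1.301]
ft_force: [0.7, -0.1, -1.0]
width: 0.0004
```

```bash
python3 st.py; python3 - <<'E'
from plan import *
d=get_image("side");im=d["img"][310:430,220:330,::-1];cv2.imwrite("pics/s10.png",cv2.resize(im,None,fx=5,fy=5,interpolation=cv2.INTER_CUBIC))
d=get_image("top");im=d["img"][155:275,400:530,::-1];cv2.imwrite("pics/t10.png",cv2.resize(im,None,fx=5,fy=5,interpolation=cv2.INTER_CUBIC))
plan([.037,-.609,.40])
E
```

```text
11.05 q [-0.9806 -0.0999  1.4494  0.0007  1.7957 -0.8543] p [ 0.3005 -0.249   0.4213]
[[-0.0014  0.9921 -0.1258]
 [ 0.0034 -0.1258 -0.992 ]
 [-1.     -0.0018 -0.0032]]
F [ 0.7071 -0.0658 -0.9731] w 0.0004382507360827231
n 10 end [ 0.037 -0.609  0.4  ]
[0.0021, -0.0213, 0.0389] 0.0
[0.0021, -0.0213, 0.0389] 0.0
[0.0022, -0.0213, 0.0388] 0.0
[0.0021, -0.0213, 0.0389] 0.0
[0.0022, -0.0212, 0.0388] 0.0
[0.0021, -0.0213, 0.0389] 0.0
[0.0022, -0.0212, 0.0388] 0.0
[0.0021, -0.0213, 0.0389] 0.0
[0.0022, -0.0212, 0.0388] 0.0
[0.0021, -0.0213, 0.0389] 0.0
```

View pics/s10.png

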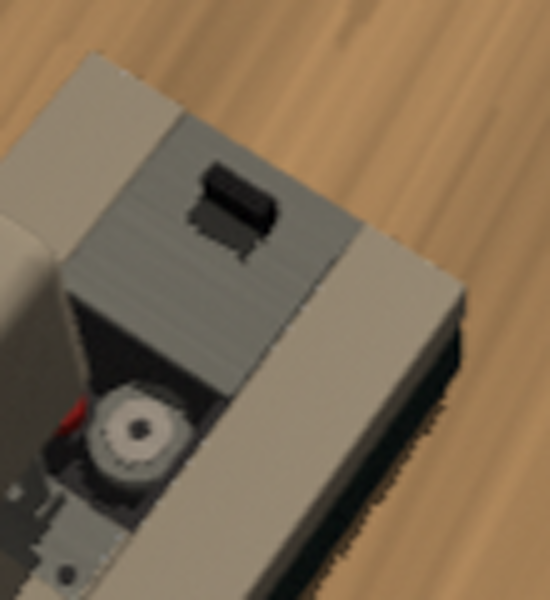

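View pics/t10.png

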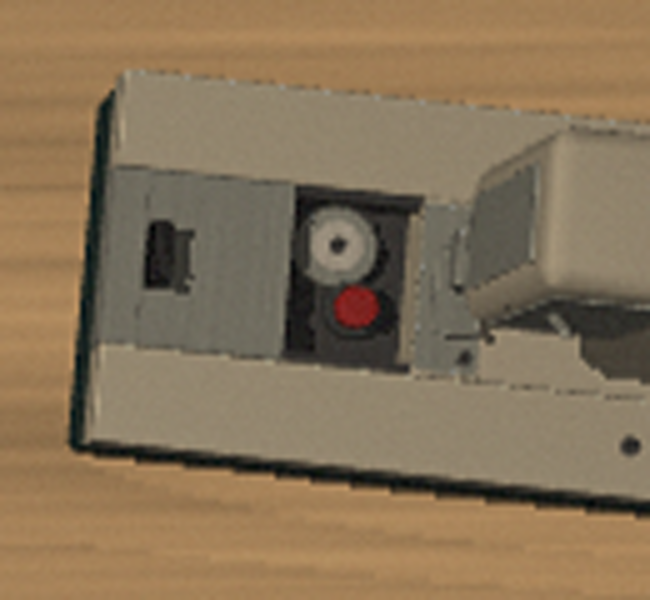

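The top view shows the plate open and the button clear at zoom (356,306). Measuring both.

```bash
python3 - <<'E'
from plan import *
d=get_image("top");ds=get_image("side")
m=np.load("m.npy")
def inv(P):
    c,q=np.cos(m[2]),np.sin(m[2]);D=P-np.r_[m[:2],0];return np.c_[c*D[:,0]+q*D[:,1],-q*D[:,0]+c*D[:,1]]*1000
T=lambda p:np.array(p)/5+[400,155]
S=lambda p:np.array(p)/5+[220,310]
print(inv(ray2z(d,T([(297,185),(285,356),(152,190),(137,330)]),.085)),"side",inv(ray2z(ds,S([(228,400),(70,292)]),.085)))
b=ray2z(d,T([(356,306)]),.08);print("button",b,inv(b))
print("well right edge",inv(ray2z(d,T([(422,197),(410,370)]),.085)))
E
```

```text
[[ 41.4607  75.4667]
 [-39.9069  74.0297]
 [ 31.4876 143.0513]
 [-35.4131 143.9494]] side [[ 42.0102  75.0629]
 [-31.8874  75.604 ]]
button [[ 0.5191 -0.0657  0.08  ]] [[-11.8591  41.719 ]]
well right edge [[ 42.3113  16.5492]
 [-39.9631  15.3883]]
```

Call:
step_arm(steps=[{"delta_pos": [0.002, -0.021, 0.039], "twist": 0, "fingers": 0}, {"delta_pos": [0.002, -0.021, 0.039], "twist": 0, "fingers": 0}, {"delta_pos": [0.002, -0.021, 0.039], "twist": 0, "fingers": 0}, {"delta_pos": [0.002, -0.021, 0.039], "twist": 0, "fingers": 0}, {"delta_pos": [0.002, -0.021, 0.039], "twist": 0, "fingers": 0}])

```text
time: 11.75
ee_pos: [0.1736, -0.428, 0.4115]
tool_rot: [1.301, 1.15, -1.298]
ft_force: [0.6, 0.1, 0.7]
width: 0.0002
```

Call:
step_arm(steps=[{"delta_pos": [0.002, -0.021, 0.039], "twist": 0, "fingers": 0}, {"delta_pos": [0.002, -0.021, 0.039], "twist": 0, "fingers": 0}, {"delta_pos": [0.002, -0.021, 0.039], "twist": 0, "fingers": 0}, {"delta_pos": [0.002, -0.021, 0.039], "twist": 0, "fingers": 0}, {"delta_pos": [0.002, -0.021, 0.039], "twist": 0, "fingers": 0}])

```text
time: 12.25
ee_pos: [0.0459, -0.609, 0.4012]
tool_rot: [1.302, 1.15, -1.297]
ft_force: [0.9, -0.3, 1.1]
width: 0.0006
```

```bash
python3 st.py
```

```text
12.25 q [-1.6785  0.3303  1.0049  0.001   1.809  -1.5552] p [ 0.0459 -0.609   0.4012]
[[ 0.0012  0.9924 -0.1228]
 [ 0.0025 -0.1228 -0.9924]
 [-1.      0.0009 -0.0026]]
F [ 0.9299 -0.3282  1.0592] w 0.0005597444269489777
```

The plate is fully open (edges at y 75 and 143). Now pushing outward past the reach limit.

Call:
step_arm(steps=[{"delta_pos": [0, 0, 0.045], "twist": 0, "fingers": 0}, {"delta_pos": [0, 0, 0.045], "twist": 0, "fingers": 0}, {"delta_pos": [0, 0, 0.045], "twist": 0, "fingers": 0}, {"delta_pos": [0, 0, 0.045], "twist": 0, "fingers": 0}])

```text
time: 12.65
ee_pos: [0.0259, -0.7767, 0.401]
tool_rot: [1.302, 1.15, -1.297]
ft_force: [0.3, -0.6, 0.5]
width: 0.0005
```

```bash
python3 st.py
```

```text
12.65 q [-1.6809  0.77    0.2729  0.001   2.1017 -1.5571] p [ 0.0259 -0.7767  0.401 ]
[[ 0.0012  0.9924 -0.123 ]
 [ 0.0029 -0.123  -0.9924]
 [-1.      0.0008 -0.003 ]]
F [ 0.2807 -0.5512  0.5215] w 0.00048009668020721966
```

Call:
step_arm(steps=[{"delta_pos": [0, 0, 0.05], "twist": 0, "fingers": 0}, {"delta_pos": [0, 0, 0.05], "twist": 0, "fingers": 0}, {"delta_pos": [0, 0, 0.05], "twist": 0, "fingers": 0}])

```text
time: 12.95
ee_pos: [0.0068, -0.8469, 0.3509]
tool_rot: [1.247, 1.089, -1.327]
ft_force: [-0.4, -0.2, -0.3]
width: 0.0004
```

```bash
python3 st.py
```

```text
12.95 q [-1.6993  0.8756  0.1917  0.0136  2.0019 -1.5703] p [ 0.0068 -0.8469  0.3509]
[[ 0.003   0.9924 -0.1227]
 [-0.0733 -0.1221 -0.9898]
 [-0.9973  0.0119  0.0724]]
F [-0.3503 -0.2437 -0.2613] w 0.0004412544731677813
```

It works: a 4° lean in the wanted direction, and it stays. Continuing to push.

Call:
step_arm(steps=[{"delta_pos": [-0.02, 0, 0.045], "twist": 0, "fingers": 0}, {"delta_pos": [-0.02, 0, 0.045], "twist": 0, "fingers": 0}, {"delta_pos": [-0.02, 0, 0.045], "twist": 0, "fingers": 0}, {"delta_pos": [-0.02, 0, 0.045], "twist": 0, "fingers": 0}])

```text
time: 13.35
ee_pos: [-0.0167, -0.8867, 0.3798]
tool_rot: [1.14, 0.975, -1.385]
ft_force: [-0.2, 0.3, -0.1]
width: 0.0003
```

```bash
python3 st.py
```

```text
13.35 q [-1.729   0.8512  0.188   0.0357  1.8859 -1.5893] p [-0.0167 -0.8867  0.3798]
[[-0.0003  0.9922 -0.1246]
 [-0.2172 -0.1216 -0.9685]
 [-0.9761  0.0268  0.2155]]
F [-0.2266  0.2785 -0.0776] w 0.00026666252568575846
```

Call:
step_arm(steps=[{"delta_pos": [-0.02, -0.004, 0.045], "twist": 0, "fingers": 0}, {"delta_pos": [-0.02, -0.004, 0.045], "twist": 0, "fingers": 0}, {"delta_pos": [-0.02, -0.004, 0.045], "twist": 0, "fingers": 0}])

```text
time: 13.65
ee_pos: [-0.044, -0.9089, 0.4101]
tool_rot: [1.062, 0.895, -1.424]
ft_force: [-0.1, 0.6, 0.6]
width: 0.0009
```

```bash
python3 st.py
```

```text
13.65 q [-1.7639  0.8257  0.188   0.0574  1.8102 -1.614 ] p [-0.044  -0.9089  0.4101]
[[-0.0051  0.992  -0.1262]
 [-0.3165 -0.1214 -0.9408]
 [-0.9486  0.0352  0.3146]]
F [-0.1068  0.6418  0.6104] w 0.0008895229643853255
```

The lean is 18.4°, which is enough. I'll triangulate the hook next to the button before approaching.

```bash
python3 - <<'E'
from plan import *
d=get_image("top");ds=get_image("side");m=np.load("m.npy")
def inv(P):
    c,q=np.cos(m[2]),np.sin(m[2]);D=P-np.r_[m[:2],0];return np.c_[c*D[:,0]+q*D[:,1],-q*D[:,0]+c*D[:,1]]*1000
a=np.array([338,245])/5+[400,155];b=np.array([140,430])/5+[220,310]
for z in (.06,.065,.07,.075,.08,.085): print(z,inv(ray2z(d,a,z)),inv(ray2z(ds,b,z)))
plan([.05,-.62,.42])
E
```

```text
0.06 [[19.8666 47.5454]] [[14.6757 54.3635]]
0.065 [[18.9261 48.8094]] [[16.2091 53.0902]]
0.07 [[17.9855 50.0734]] [[17.7424 51.8169]]
0.075 [[17.045  51.3374]] [[19.2757 50.5436]]
0.08 [[16.1044 52.6013]] [[20.8091 49.2703]]
0.085 [[15.1639 53.8653]] [[22.3424 47.997 ]]
n 7 end [ 0.05 -0.62  0.42]
[-0.0143, 0.0085, -0.0401] 0.0
[-0.0143, 0.0085, -0.0401] 0.0
[-0.0143, 0.0084, -0.0401] 0.0
[-0.0143, 0.0085, -0.0401] 0.0
[-0.0143, 0.0084, -0.0401] 0.0
[-0.0143, 0.0085, -0.0401] 0.0
[-0.0144, 0.0084, -0.0401] 0.0
```

Call:
step_arm(steps=[{"delta_pos": [-0.014, 0.008, -0.04], "twist": 0, "fingers": 0}, {"delta_pos": [-0.014, 0.008, -0.04], "twist": 0, "fingers": 0}, {"delta_pos": [-0.014, 0.008, -0.04], "twist": 0, "fingers": 0}, {"delta_pos": [-0.014, 0.008, -0.04], "twist": 0, "fingers": 0}, {"delta_pos": [-0.014, 0.008, -0.04], "twist": 0, "fingers": 0}])

```text
time: 14.25
ee_pos: [0.0191, -0.7134, 0.4152]
tool_rot: [1.065, 0.897, -1.422]
ft_force: [-0.5, -0.3, 0.4]
width: 0.0004
```

Call:
step_arm(steps=[{"delta_pos": [-0.014, 0.008, -0.04], "twist": 0, "fingers": 0}, {"delta_pos": [-0.014, 0.008, -0.04], "twist": 0, "fingers": 0}])

```text
time: 14.45
ee_pos: [0.0452, -0.6313, 0.4175]
tool_rot: [1.065, 0.897, -1.422]
ft_force: [0.3, -0.0, -0.8]
width: 0.0007
```

```bash
python3 st.py; python3 -c "
from plan import *
plan([.30,-.25,.43])"
```

```text
14.45 q [-1.6959  0.1438  1.2509  0.0352  1.4301 -1.5682] p [ 0.0452 -0.6313  0.4175]
[[-0.0043  0.992  -0.126 ]
 [-0.3134 -0.121  -0.9419]
 [-0.9496  0.0355  0.3114]]
F [ 0.2933 -0.0376 -0.7809] w 0.0006585713078296328
n 10 end [ 0.3  -0.25  0.43]
[-0.0132, 0.0207, -0.0387] 0.0
[-0.0132, 0.0207, -0.0387] 0.0
[-0.0132, 0.0207, -0.0387] 0.0
[-0.0133, 0.0207, -0.0388] 0.0
[-0.0132, 0.0207, -0.0387] 0.0
[-0.0133, 0.0207, -0.0388] 0.0
[-0.0132, 0.0207, -0.0387] 0.0
[-0.0133, 0.0207, -0.0388] 0.0
[-0.0132, 0.0208, -0.0387] 0.0
[-0.0133, 0.0207, -0.0388] 0.0
```

Call:
step_arm(steps=[{"delta_pos": [-0.013, 0.021, -0.039], "twist": 0, "fingers": 0}, {"delta_pos": [-0.013, 0.021, -0.039], "twist": 0, "fingers": 0}, {"delta_pos": [-0.013, 0.021, -0.039], "twist": 0, "fingers": 0}, {"delta_pos": [-0.013, 0.021, -0.039], "twist": 0, "fingers": 0}, {"delta_pos": [-0.013, 0.021, -0.039], "twist": 0, "fingers": 0}])

```text
time: 14.95
ee_pos: [0.1741, -0.4401, 0.4224]
tool_rot: [1.065, 0.896, -1.422]
ft_force: [0.7, -0.1, -0.1]
width: 0.0003
```

Call:
step_arm(steps=[{"delta_pos": [-0.013, 0.021, -0.039], "twist": 0, "fingers": 0}, {"delta_pos": [-0.013, 0.021, -0.039], "twist": 0, "fingers": 0}, {"delta_pos": [-0.013, 0.021, -0.039], "twist": 0, "fingers": 0}, {"delta_pos": [-0.013, 0.021, -0.039], "twist": 0, "fingers": 0}, {"delta_pos": [-0.013, 0.021, -0.039], "twist": 0, "fingers": 0}])

```text
time: 15.45
ee_pos: [0.3029, -0.2488, 0.4274]
tool_rot: [1.065, 0.895, -1.422]
ft_force: [0.5, -0.6, -0.3]
width: 0.0006
```

```bash
python3 st.py; python3 -c "
from plan import *
plan([.45,.04,.36])"
```

```text
15.45 q [-0.754  -0.2184  1.5736 -0.2334  1.5663 -0.6509] p [ 0.3029 -0.2488  0.4274]
[[-0.0034  0.9919 -0.127 ]
 [-0.3141 -0.1217 -0.9415]
 [-0.9494  0.0367  0.312 ]]
F [ 0.5324 -0.6495 -0.3193] w 0.0005911235835139781
n 7 end [0.45 0.04 0.36]
[-0.0039, 0.0155, -0.0445] 0.0
[-0.0039, 0.0155, -0.0445] 0.0
[-0.0039, 0.0155, -0.0445] 0.0
[-0.0039, 0.0155, -0.0445] 0.0
[-0.0039, 0.0154, -0.0446] 0.0
[-0.0039, 0.0155, -0.0445] 0.0
[-0.0038, 0.0154, -0.0446] 0.0
```

Call:
step_arm(steps=[{"delta_pos": [-0.004, 0.0155, -0.0445], "twist": 0, "fingers": 0}, {"delta_pos": [-0.004, 0.0155, -0.0445], "twist": 0, "fingers": 0}, {"delta_pos": [-0.004, 0.0155, -0.0445], "twist": 0, "fingers": 0}, {"delta_pos": [-0.004, 0.0155, -0.0445], "twist": 0, "fingers": 0}, {"delta_pos": [-0.004, 0.0155, -0.0445], "twist": 0, "fingers": 0}])

```text
time: 15.95
ee_pos: [0.4078, -0.0421, 0.3795]
tool_rot: [1.065, 0.896, -1.421]
ft_force: [0.7, -0.4, 0.0]
width: 0.0005
```

Call:
step_arm(steps=[{"delta_pos": [-0.004, 0.0155, -0.0445], "twist": 0, "fingers": 0}, {"delta_pos": [-0.004, 0.0155, -0.0445], "twist": 0, "fingers": 0}])

```text
time: 16.15
ee_pos: [0.4499, 0.0404, 0.3603]
tool_rot: [1.065, 0.897, -1.421]
ft_force: [0.6, -0.6, 0.6]
width: 0.0003
```

```bash
python3 st.py; python3 -c "
from plan import *
plan([.5162,-.0285,.205],vmax=.04)"
```

```text
16.15 q [ 0.0972  0.0682  1.4697 -0.3173  1.6359  0.2082] p [0.4499 0.0404 0.3603]
[[-0.0034  0.9921 -0.1257]
 [-0.3132 -0.1204 -0.942 ]
 [-0.9497  0.0362  0.3111]]
F [ 0.6472 -0.5836  0.638 ] w 0.0002767909831744805
n 5 end [ 0.5162 -0.0285  0.205 ]
[0.0338, 0.0137, 0.0017] 0.0
[0.0338, 0.0137, 0.0016] 0.0
[0.0338, 0.0137, 0.0017] 0.0
[0.0337, 0.0137, 0.0016] 0.0
[0.0338, 0.0137, 0.0017] 0.0
```

Call:
step_arm(steps=[{"delta_pos": [0.034, 0.014, 0.0015], "twist": 0, "fingers": 0}, {"delta_pos": [0.034, 0.014, 0.0015], "twist": 0, "fingers": 0}, {"delta_pos": [0.034, 0.014, 0.0015], "twist": 0, "fingers": 0}, {"delta_pos": [0.034, 0.014, 0.0015], "twist": 0, "fingers": 0}, {"delta_pos": [0.034, 0.013, 0.002], "twist": 0, "fingers": 0}])

```text
time: 16.65
ee_pos: [0.5167, -0.0311, 0.2028]
tool_rot: [1.065, 0.897, -1.421]
ft_force: [0.3, -1.1, 0.3]
width: 0.0007
```

Call:
step_arm(steps=[{"delta_pos": [0.03, 0, 0], "twist": 0, "fingers": 0}, {"delta_pos": [0.03, 0, 0], "twist": 0, "fingers": 0}, {"delta_pos": [0.02, 0, 0], "twist": 0, "fingers": 0}, {"delta_pos": [0, 0, 0], "twist": 0, "fingers": 0}])

```text
time: 17.05
ee_pos: [0.5137, -0.0563, 0.1252]
tool_rot: [1.062, 0.902, -1.427]
ft_force: [-0.3, -0.1, 0.4]
width: 0.0006
```

```bash
python3 st.py; python3 - <<'E'
from plan import *
d=get_image("wrist");cv2.imwrite("pics/w11.png",d["img"][:,:,::-1])
d=get_image("side");cv2.imwrite("pics/s11.png",cv2.resize(d["img"][280:440,180:380,::-1],None,fx=4,fy=3.75,interpolation=cv2.INTER_CUBIC))
plan([.5156,-.0690,.088])
E
```

```text
17.05 q [-0.1022  0.3113  1.7586 -0.3619  1.0775  0.1991] p [ 0.5137 -0.0563  0.1252]
[[-0.0104  0.992  -0.1255]
 [-0.3124 -0.1225 -0.942 ]
 [-0.9499  0.0294  0.3112]]
F [-0.3241 -0.1071  0.4409] w 0.0006036168537526738
n 1 end [ 0.5156 -0.069   0.088 ]
[0.0423, -0.0002, -0.0002] 0.0
```

View pics/w11.png

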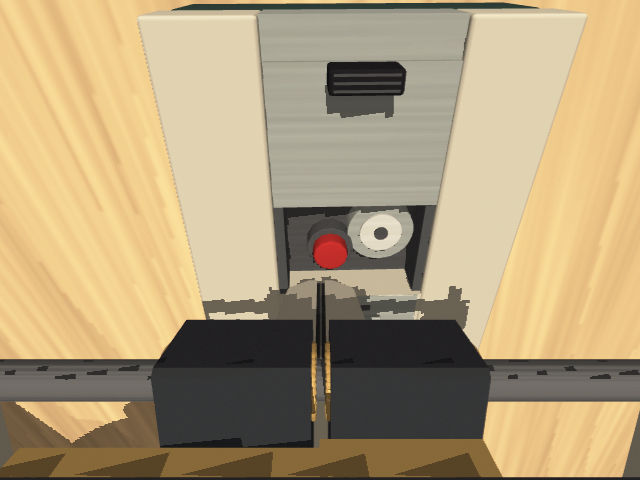

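View pics/s11.png

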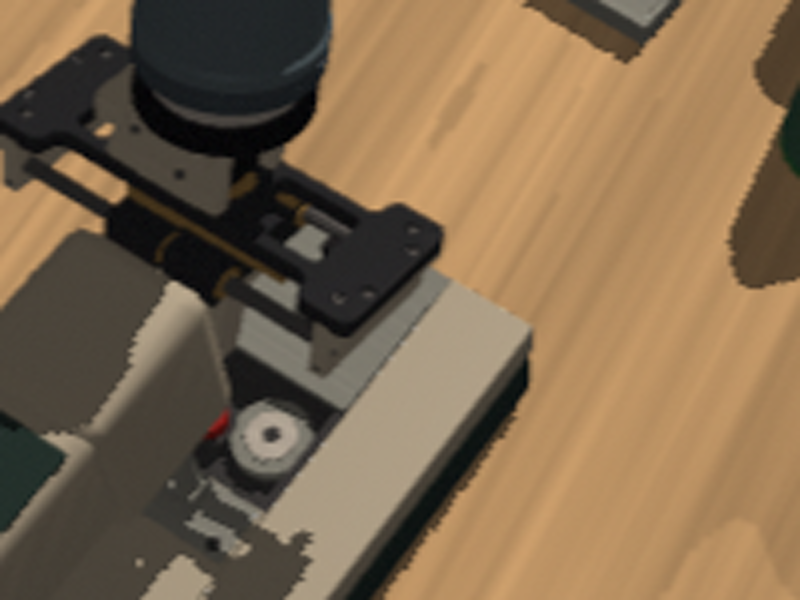

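The wrist view shows the button at (329,250), the hook to its right from col 348, and the tip at (321,282). The side view shows the body clear of the head. Computing the offset.

```bash
python3 - <<'E'
from plan import *
s=get_state();d=get_image("wrist");e,Rm=wristcam(d,s)
m=np.load("m.npy")
def inv(P):
    c,q=np.cos(m[2]),np.sin(m[2]);D=P-np.r_[m[:2],0];return np.c_[c*D[:,0]+q*D[:,1],-q*D[:,0]+c*D[:,1]]*1000
im=d["img"].astype(int);r=(im[...,0]>120)&(im[...,1]<70)&(im[...,2]<80)&(np.indices(r_.shape)[0]<300 if 0 else True)
r[320:]=0;r[:180]=0;r[:,:280]=0;r[:,420:]=0
ys,xs=np.nonzero(r);print(xs.min(),xs.max(),ys.min(),ys.max())
b=ray2z(d,[(329.5,246)],.08,e,Rm);print(b,inv(b),"TCP",s["ee_pos"],inv(s["ee_pos"][None]))
M=R.from_rotvec(s["tool_rot"]).as_matrix();print("button in tool",(b-s["ee_pos"])@M)
print("tip px",proj(d,s["ee_pos"],e,Rm))
print(inv(ray2z(d,[(262,60),(466,60),(272,207),(438,205),(290,270),(408,268)],.085,e,Rm)))
for h in ([348,232],[413,232],[380,233]): print(inv(ray2z(d,[h],.072,e,Rm)))
E
```

```text
309 342 232 266
[[ 0.522  -0.0617  0.08  ]] [[-9.4735 46.0584]] TCP [ 0.516  -0.0559  0.1283] [[-16.142   51.0634]]
button in tool [[ 0.0476  0.005  -0.0103]]
tip px [[320.7814 297.652 ]]
[[-39.3729 144.4531]
 [ 46.423  144.2098]
 [-39.8005  74.6646]
 [ 46.4267  74.4429]
 [-32.2213  33.2413]
 [ 35.9738  33.0516]]
[[ 1.6273 50.1307]]
[[39.6914 49.3937]]
[[20.3628 49.074 ]]
```

```bash
python3 - <<'E'
import cv2
im=cv2.imread("pics/w11.png")[195:335,255:435];cv2.imwrite("pics/w11z.png",cv2.resize(im,None,fx=4.4,fy=4.2,interpolation=cv2.INTER_CUBIC))
E
```

```text
(no output)
```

View pics/w11z.png

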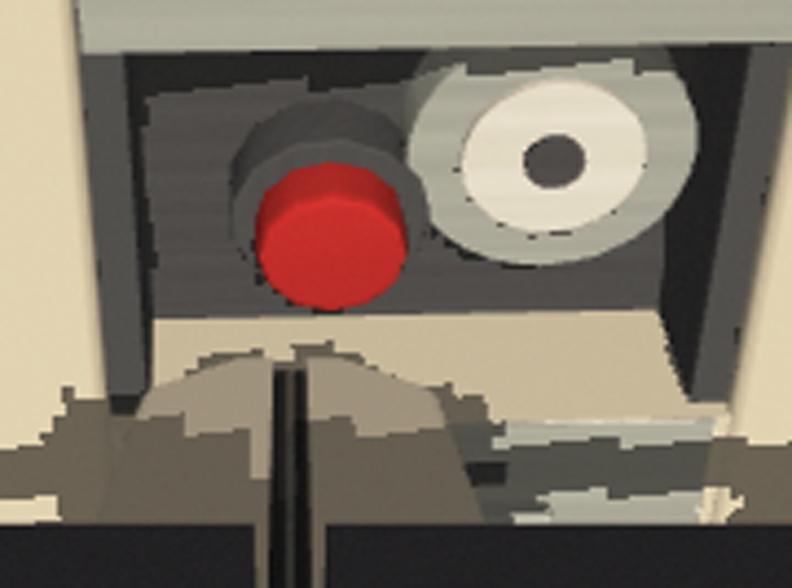

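```bash
python3 - <<'E'
from plan import *
s=get_state();d=get_image("wrist");e,Rm=wristcam(d,s)
M=R.from_rotvec(s["tool_rot"]).as_matrix()
b=ray2z(d,[(330.5,255)],.08,e,Rm);print(b,"button in tool",(b-s["ee_pos"])@M, s["ee_pos"],s["time"])
E
```

```text
[[ 0.5226 -0.0685  0.08  ]] button in tool [[ 0.0505  0.0056 -0.004 ]] [ 0.5166 -0.0558  0.129 ] 17.2
```

Call:
step_arm(steps=[{"delta_pos": [0.025, 0.002, -0.002], "twist": 0, "fingers": 0}, {"delta_pos": [0.015, 0, 0], "twist": 0, "fingers": 0}, {"delta_pos": [0.004, 0, 0], "twist": 0, "fingers": 0}, {"delta_pos": [0.002, 0, 0], "twist": 0, "fingers": 0}, {"delta_pos": [0, 0, 0], "twist": 0, "fingers": 0}])

```text
time: 17.75
ee_pos: [0.5187, -0.0686, 0.0846]
tool_rot: [1.065, 0.896, -1.421]
ft_force: [0.2, -0.2, 0.7]
width: 0.0005
```

```bash
python3 st.py; python3 - <<'E'
from plan import *
d=get_image("wrist");cv2.imwrite("pics/w12.png",cv2.resize(d["img"][150:350,200:460,::-1],None,fx=3,fy=3,interpolation=cv2.INTER_CUBIC))
E
```

```text
17.75 q [-0.1249  0.3643  1.7998 -0.3856  0.9751  0.2199] p [ 0.5187 -0.0686  0.0846]
[[-0.0028  0.992  -0.1262]
 [-0.3134 -0.1207 -0.9419]
 [-0.9496  0.0369  0.3113]]
F [ 0.1798 -0.1743  0.6645] w 0.0004912142733403423
```

View pics/w12.png

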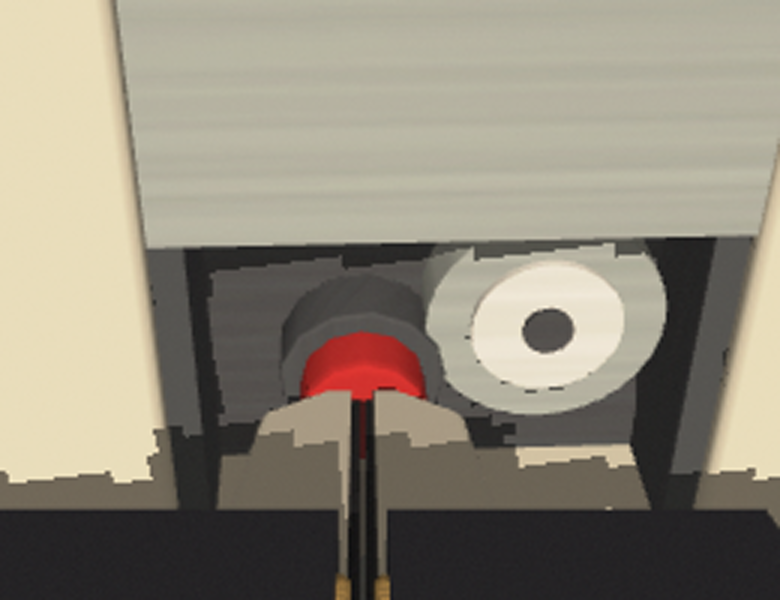

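The fingertips are centred over the button and clear of the hook. Pressing in small straight-down steps.

Call:
step_arm(steps=[{"delta_pos": [0.0019, 0, -0.0006], "twist": 0, "fingers": 0}, {"delta_pos": [0.0019, 0, -0.0006], "twist": 0, "fingers": 0}, {"delta_pos": [0, 0, 0], "twist": 0, "fingers": 0}])

```text
time: 18.1
ee_pos: [0.5189, -0.0687, 0.0802]
tool_rot: [1.065, 0.896, -1.42]
ft_force: [2.0, 1.0, 3.4]
width: -0.0
```

Call:
step_arm(steps=[{"delta_pos": [0.0019, 0, -0.0006], "twist": 0, "fingers": 0}, {"delta_pos": [0.0019, 0, -0.0006], "twist": 0, "fingers": 0}, {"delta_pos": [0, 0, 0], "twist": 0, "fingers": 0}])

```text
time: 18.4
ee_pos: [0.519, -0.0688, 0.0772]
tool_rot: [1.065, 0.895, -1.421]
ft_force: [-2.3, 3.7, 13.0]
width: 0.0006
```

Call:
step_arm(steps=[{"delta_pos": [0.001, 0, -0.0003], "twist": 0, "fingers": 0}, {"delta_pos": [0, 0, 0], "twist": 0, "fingers": 0}, {"delta_pos": [0, 0, 0], "twist": 0, "fingers": 0}])

```text
time: 18.7
ee_pos: [0.5191, -0.0688, 0.077]
tool_rot: [1.065, 0.895, -1.42]
ft_force: [-3.5, 5.0, 20.1]
width: 0.0007
```

```bash
python3 st.py; python3 - <<'E'
from plan import *
d=get_image("wrist");cv2.imwrite("pics/w13.png",cv2.resize(d["img"][150:350,200:460,::-1],None,fx=3,fy=3,interpolation=cv2.INTER_CUBIC))
E
```

```text
18.7 q [-0.1247  0.3749  1.8071 -0.3915  0.9579  0.2294] p [ 0.5191 -0.0688  0.077 ]
[[-0.0019  0.992  -0.1266]
 [-0.3143 -0.1207 -0.9416]
 [-0.9493  0.038   0.312 ]]
F [-3.5306  5.0303 20.0725] w 0.0006508733984293279
```

View pics/w13.png

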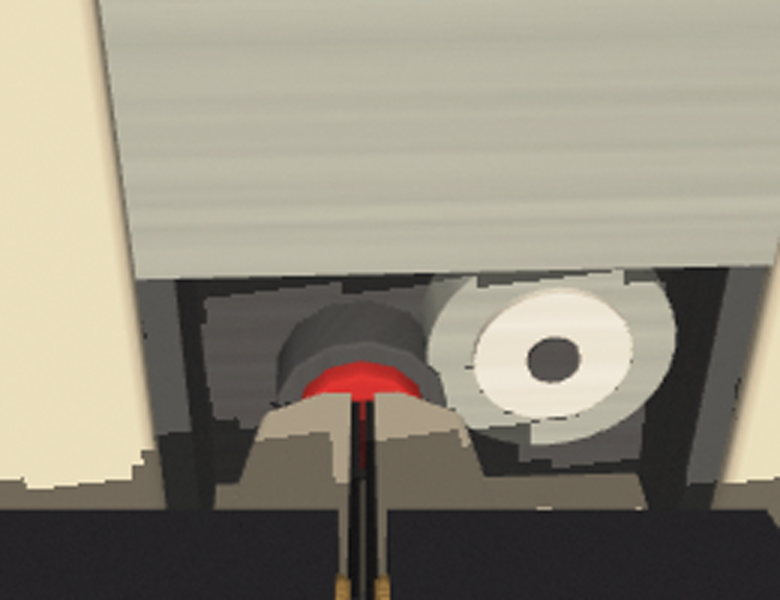

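The button has bottomed: 20 N with no further travel, and it is sunk level with its collar. Releasing it and moving to the lug.

Call:
step_arm(steps=[{"delta_pos": [-0.004, 0, 0.001], "twist": 0, "fingers": 0}, {"delta_pos": [-0.01, 0, 0], "twist": 0, "fingers": 0}, {"delta_pos": [-0.03, 0, 0], "twist": 0, "fingers": 0}, {"delta_pos": [-0.03, 0, 0], "twist": 0, "fingers": 50}])

```text
time: 19.15
ee_pos: [0.5171, -0.0462, 0.145]
tool_rot: [1.063, 0.9, -1.425]
ft_force: [-0.2, 0.0, 0.6]
width: 0.0046
```

```bash
python3 st.py; python3 - <<'E'
from plan import *
d=get_image("wrist");cv2.imwrite("pics/w14.png",d["img"][:,:,::-1])
plan([.5433,.0457,.1395],vmax=.04)
E
```

```text
19.15 q [-0.082   0.2952  1.7259 -0.3529  1.1273  0.199 ] p [ 0.5171 -0.0462  0.145 ]
[[-0.0082  0.9921 -0.1256]
 [-0.3125 -0.1218 -0.9421]
 [-0.9499  0.0315  0.311 ]]
F [-0.2234  0.0407  0.6351] w 0.004601647893898097
n 3 end [0.5433 0.0457 0.1395]
[-0.0061, 0.0038, -0.0307] 0.0
[-0.0061, 0.0039, -0.0306] 0.0
[-0.0061, 0.0038, -0.0307] 0.0
```

View pics/w14.png

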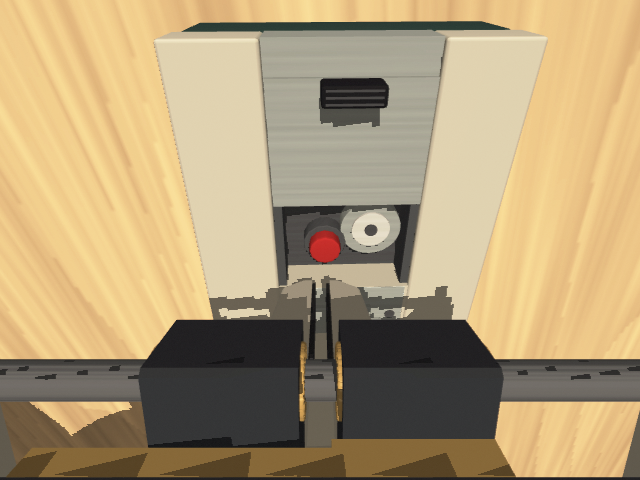

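The button has sprung up again (red cap proud of its collar at (324,244)). Moving to the lug.

Call:
step_arm(steps=[{"delta_pos": [-0.006, 0.004, -0.031], "twist": 0, "fingers": 60}, {"delta_pos": [-0.006, 0.004, -0.031], "twist": 0, "fingers": 60}, {"delta_pos": [-0.006, 0.004, -0.031], "twist": 0, "fingers": 60}, {"delta_pos": [0, 0, 0], "twist": 0, "fingers": 60}])

```text
time: 19.6
ee_pos: [0.5421, 0.0484, 0.1326]
tool_rot: [1.063, 0.901, -1.42]
ft_force: [-0.6, -0.5, 0.2]
width: 0.0396
```

```bash
python3 st.py; python3 - <<'E'
from plan import *
d=get_image("wrist");cv2.imwrite("pics/w15.png",d["img"][:,:,::-1])
plan([.5432,.030,.092],vmax=.03)
E
```

```text
19.6 q [ 0.0944  0.3793  1.6345 -0.3412  1.185   0.3567] p [0.5421 0.0484 0.1326]
[[-0.0048  0.9924 -0.1226]
 [-0.3119 -0.118  -0.9428]
 [-0.9501  0.0337  0.3101]]
F [-0.6411 -0.549   0.2167] w 0.03962737050877703
n 2 end [0.5432 0.03   0.092 ]
[0.022, 0.001, 0.0014] 0.0
[0.022, 0.0011, 0.0014] 0.0
```

View pics/w15.png

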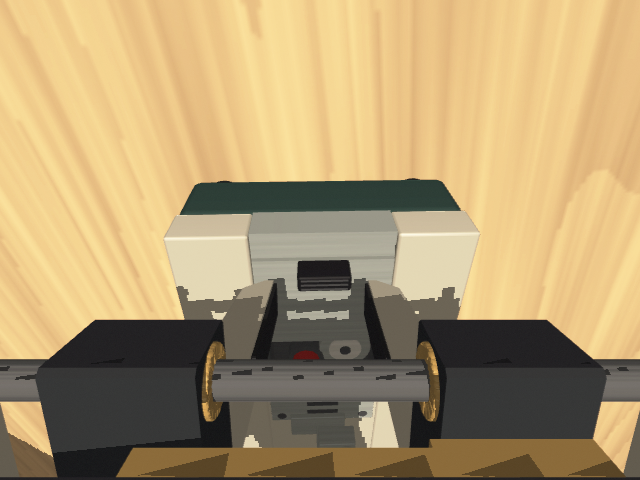

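Call:
step_arm(steps=[{"delta_pos": [0.0, 0.001, 0.001], "twist": 0, "fingers": 60}, {"delta_pos": [0.022, 0.001, 0.001], "twist": 0, "fingers": 60}, {"delta_pos": [0.015, 0, 0], "twist": 0, "fingers": 60}, {"delta_pos": [0.006, 0, 0], "twist": 0, "fingers": 60}, {"delta_pos": [0, 0, 0], "twist": 0, "fingers": 60}])

```text
time: 20.15
ee_pos: [0.5428, 0.0284, 0.093]
tool_rot: [1.064, 0.898, -1.425]
ft_force: [-0.4, 0.0, 0.4]
width: 0.0563
```

```bash
python3 st.py; python3 - <<'E'
from plan import *
d=get_image("wrist");cv2.imwrite("pics/w16.png",d["img"][:,:,::-1])
d=get_image("side");cv2.imwrite("pics/s16.png",cv2.resize(d["img"][280:420,200:360,::-1],None,fx=5,fy=4.2,interpolation=cv2.INTER_CUBIC))
E
```

```text
20.15 q [ 0.0593  0.4181  1.687  -0.36    1.091   0.364 ] p [0.5428 0.0284 0.093 ]
[[-0.007   0.9919 -0.1269]
 [-0.3135 -0.1227 -0.9416]
 [-0.9496  0.0332  0.3118]]
F [-0.3919  0.0071  0.3565] w 0.056273453316515294
```

View pics/w16.png

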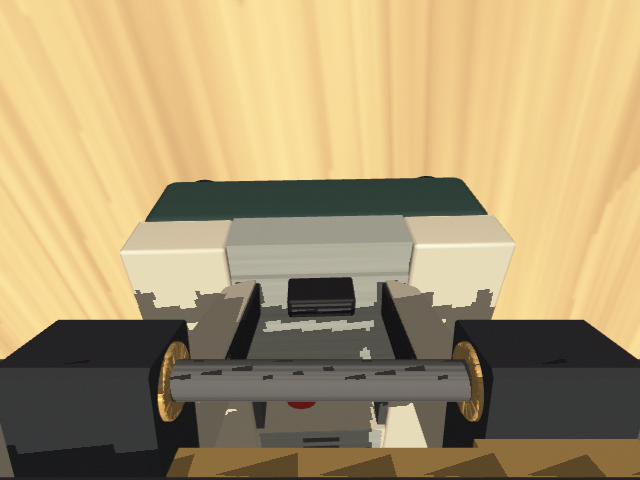

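View pics/s16.png

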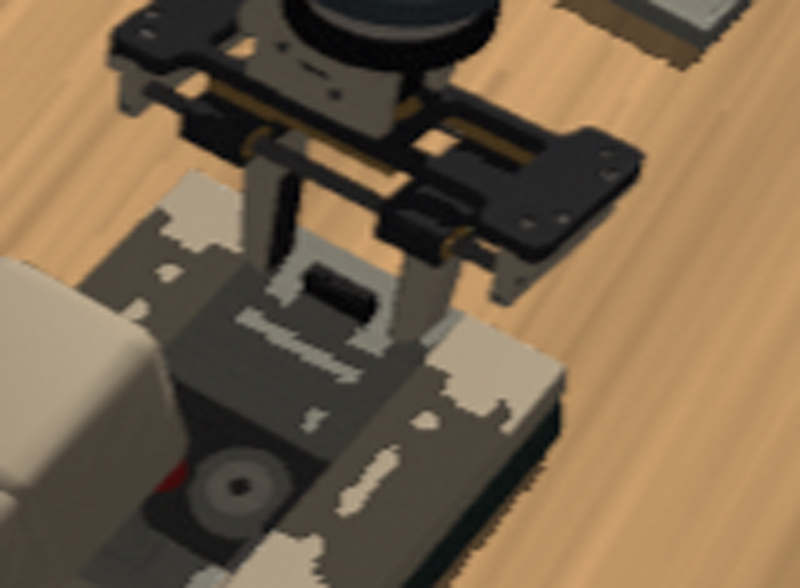

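The lug is between the fingers in both views. Gripping.

Call:
step_arm(steps=[{"delta_pos": [0, 0, 0], "twist": 0, "fingers": 10}, {"delta_pos": [0, 0, 0], "twist": 0, "fingers": 10}, {"delta_pos": [0, 0, 0], "twist": 0, "fingers": 10}, {"delta_pos": [0, 0, 0], "twist": 0, "fingers": 10}])

```text
time: 20.65
ee_pos: [0.5432, 0.0298, 0.0938]
tool_rot: [1.064, 0.898, -1.423]
ft_force: [0.8, 0.8, 4.3]
width: 0.0294
```

```bash
python3 st.py; python3 -c "
from plan import *
s=get_state();p=s['ee_pos']
plan(p+np.array([-.1249*.058,-.9922*.058,0]),n=6)"
```

```text
20.65 q [ 0.0617  0.4173  1.6858 -0.3595  1.0919  0.3643] p [0.5432 0.0298 0.0938]
[[-0.0053  0.992  -0.1258]
 [-0.3132 -0.1211 -0.9419]
 [-0.9497  0.0344  0.3113]]
F [0.7744 0.7939 4.2978] w 0.02942077341650877
n 6 end [ 0.536  -0.0277  0.0938]
[0.003, -0.0, 0.0092] 0.0
[0.003, -0.0, 0.0092] 0.0
[0.003, -0.0001, 0.0092] 0.0
[0.003, -0.0, 0.0092] 0.0
[0.003, -0.0001, 0.0092] 0.0
[0.0031, -0.0, 0.0091] 0.0
```

Call:
step_arm(steps=[{"delta_pos": [0.003, 0, 0.009], "twist": 0, "fingers": 10}, {"delta_pos": [0.003, 0, 0.009], "twist": 0, "fingers": 10}, {"delta_pos": [0.003, 0, 0.009], "twist": 0, "fingers": 10}, {"delta_pos": [0.003, 0, 0.009], "twist": 0, "fingers": 10}, {"delta_pos": [0.003, 0, 0.009], "twist": 0, "fingers": 10}])

```text
time: 21.15
ee_pos: [0.5374, -0.0185, 0.0938]
tool_rot: [1.064, 0.897, -1.423]
ft_force: [-2.7, 1.5, 6.3]
width: 0.0294
```

Call:
step_arm(steps=[{"delta_pos": [0.003, 0, 0.009], "twist": 0, "fingers": 10}, {"delta_pos": [0.0006, 0, 0.0019], "twist": 0, "fingers": 10}, {"delta_pos": [0.0006, 0, 0.0019], "twist": 0, "fingers": 10}, {"delta_pos": [0.0003, 0, 0.001], "twist": 0, "fingers": 10}])

```text
time: 21.55
ee_pos: [0.5361, -0.03, 0.0938]
tool_rot: [1.069, 0.899, -1.421]
ft_force: [-3.6, 17.4, 10.6]
width: 0.0297
```

```bash
python3 st.py
```

```text
21.55 q [-0.0513  0.3854  1.7361 -0.3668  1.0376  0.268 ] p [ 0.5361 -0.03    0.0938]
[[-0.0034  0.9918 -0.1276]
 [-0.3091 -0.1224 -0.9431]
 [-0.951   0.0362  0.307 ]]
F [-3.6484 17.3775 10.5642] w 0.02968378318619831
```

The stop is reached (17 N after 60.2 mm). Opening while still pressing shut, then retreating up and to the left.

Call:
step_arm(steps=[{"delta_pos": [0, 0, 0], "twist": 0, "fingers": 60}, {"delta_pos": [0, 0, 0], "twist": 0, "fingers": 60}, {"delta_pos": [0, 0, 0], "twist": 0, "fingers": 60}, {"delta_pos": [-0.03, 0, 0], "twist": 0, "fingers": 60}, {"delta_pos": [-0.045, 0, 0], "twist": 0, "fingers": 60}])

```text
time: 22.05
ee_pos: [0.5345, -0.0093, 0.1626]
tool_rot: [1.061, 0.901, -1.428]
ft_force: [1.8, -0.4, 0.7]
width: 0.0555
```

```bash
python3 st.py; python3 - <<'E'
from plan import *
d=get_image("wrist");cv2.imwrite("pics/w17.png",d["img"][:,:,::-1])
plan([.43,.10,.32],vmax=.045)
E
```

```text
22.05 q [-0.0095  0.3179  1.6449 -0.3419  1.2078  0.245 ] p [ 0.5345 -0.0093  0.1626]
[[-0.0114  0.9921 -0.1253]
 [-0.3133 -0.1225 -0.9417]
 [-0.9496  0.0286  0.3122]]
F [ 1.826  -0.3818  0.744 ] w 0.0555334881858986
n 5 end [0.43 0.1  0.32]
[-0.035, -0.023, -0.0082] 0.0
[-0.035, -0.023, -0.0082] 0.0
[-0.0349, -0.023, -0.0082] 0.0
[-0.035, -0.023, -0.0082] 0.0
[-0.0349, -0.023, -0.0083] 0.0
```

View pics/w17.png

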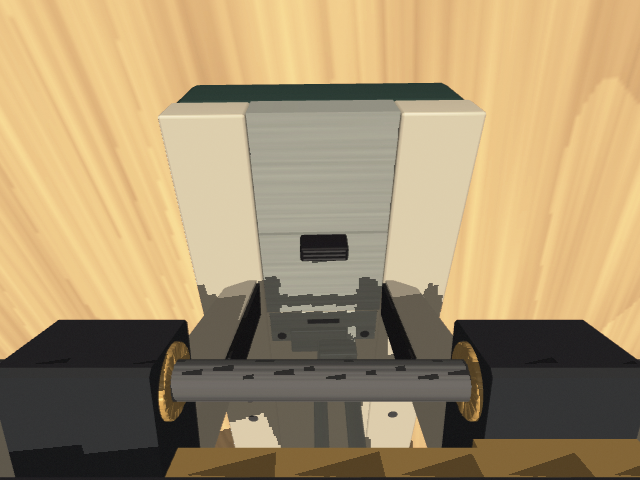

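The plate is shut, with the lug at (324,247) and no gap visible. Retreating clear for a final check.

Call:
step_arm(steps=[{"delta_pos": [-0.035, -0.023, -0.008], "twist": 0, "fingers": 60}, {"delta_pos": [-0.035, -0.023, -0.008], "twist": 0, "fingers": 60}, {"delta_pos": [-0.035, -0.023, -0.008], "twist": 0, "fingers": 60}, {"delta_pos": [-0.035, -0.045, -0.008], "twist": 0, "fingers": 60}, {"delta_pos": [-0.01, -0.045, 0], "twist": 0, "fingers": 60}])

```text
time: 22.6
ee_pos: [0.3901, 0.0857, 0.29]
tool_rot: [1.068, 0.895, -1.418]
ft_force: [0.4, -0.2, 0.2]
width: 0.0556
```

Call:
step_arm(steps=[{"delta_pos": [0, -0.045, 0], "twist": 0, "fingers": 60}, {"delta_pos": [0, -0.03, 0], "twist": 0, "fingers": 60}, {"delta_pos": [0, 0, 0], "twist": 0, "fingers": 60}])

```text
time: 22.9
ee_pos: [0.3119, 0.0939, 0.2851]
tool_rot: [1.064, 0.898, -1.42]
ft_force: [0.9, 0.2, 0.4]
width: 0.0559
```

```bash
python3 st.py; python3 - <<'E'
from plan import *
d=get_image("side");cv2.imwrite("pics/s18.png",d["img"][:,:,::-1]);im=d["img"][310:430,220:330,::-1];cv2.imwrite("pics/s18z.png",cv2.resize(im,None,fx=5,fy=5,interpolation=cv2.INTER_CUBIC))
d=get_image("top");cv2.imwrite("pics/t18.png",d["img"][:,:,::-1]);im=d["img"][155:275,400:530,::-1];cv2.imwrite("pics/t18z.png",cv2.resize(im,None,fx=5,fy=5,interpolation=cv2.INTER_CUBIC))
E
```

```text
22.9 q [ 0.289  -0.1001  1.8128 -0.3039  1.5282  0.4426] p [0.3119 0.0939 0.2851]
[[-0.0037  0.9922 -0.1244]
 [-0.313  -0.1193 -0.9422]
 [-0.9497  0.0355  0.311 ]]
F [0.8733 0.1722 0.4429] w 0.055874197894851346
```

View pics/t18.png

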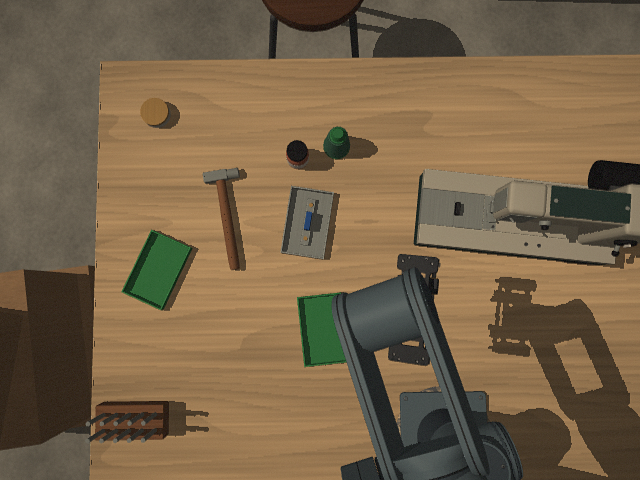

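View pics/s18z.png

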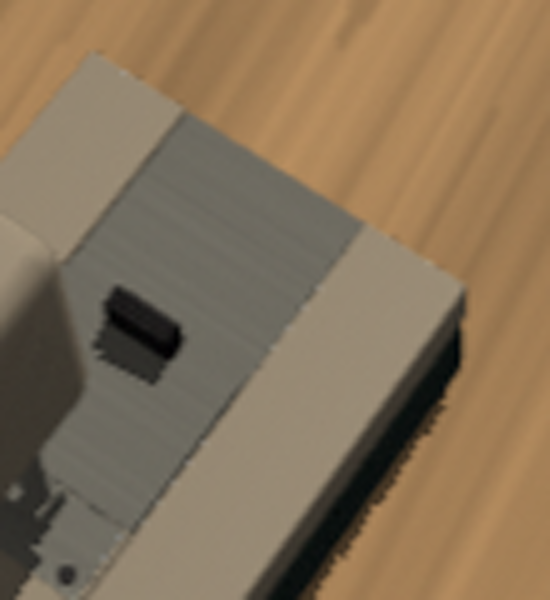

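View pics/t18z.png

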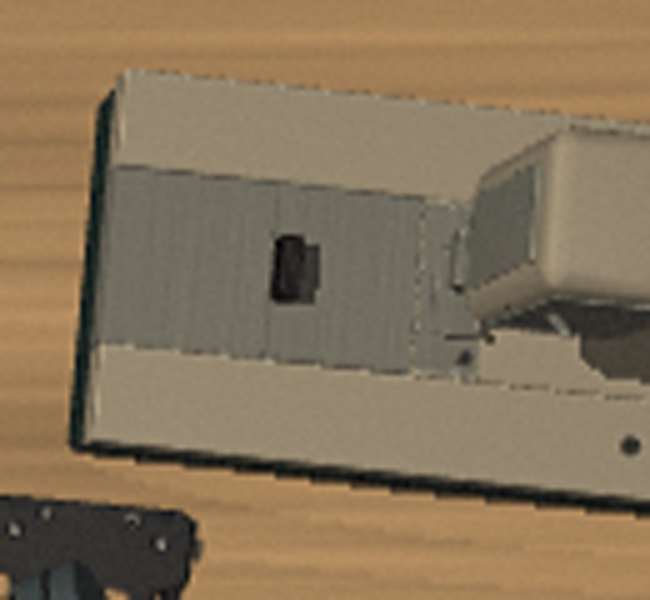

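The gap at the needle edge is gone, so the plate is fully shut. The guide lies in the grey tray at (310,222). The cone, jar and hammer haven't moved, and the arm is clear. Handing in.

```bash
python3 -c "
from workcell import ticket
print(ticket.finish_job())"
```

```text
the job is handed in; nothing more can be done
None
```

The hook clutch reset is done and handed in at about 23 s of the 67 s allowed.

- **Guide:** I lifted the seam guide off by its fence and lowered it into the steel tray until it touched down before releasing. It lies flat and centred there.
- **Plate open:** I gripped the lug and slid the plate to its stop. The cameras put its edges at y ≈ 75 and 143 mm, which is fully open.
- **Lean:** The moves only allow a turn about the tool's own axis. To tilt the tool I pushed the arm past its outer reach limit, well away from the machine, which left an 18° lean to the left.
- **Button:** I pressed it until it stopped moving, at 20 N. The wrist camera then showed it back up.
- **Plate shut:** I slid it 60 mm back to its stop, with 17 N at the end. In the last top and side views the gap at the needle edge is gone.

The last pictures also show the thread cone, jar and hammer where they were, and the arm clear of everything. I saw no contact with the head or needle.

**Checks that disagreed:**
- The wrist camera read positions up to about 4 mm off the top and side cameras. I relied on the latter, and the grips confirmed them.
- While I forced the lean, joint 3 read 0.188 against its rounded lower limit of 0.19.

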